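# Make up the camera kit and the lens kit at the microscope bench

## Robot

A 6-joint arm with a two-finger parallel gripper is mounted at the origin on the work surface. World frame = base frame: x ahead of the robot, y to its left, z up, the work surface at z = 0. Lengths are in m, angles in rad, forces in N, time in s.
With the tool pointing down it reaches from about 0.3 to 0.875 m from the base axis. Payload 4.2 kg.
Tool frame: the origin (TCP) lies midway between the tips of the shut fingers; the grasp point (between the pads) lies ctrl.hold_point_z behind it (ctrl.hold_point_z is the distance from the TCP to the grasp point, in m); z points along the fingers, y is the line along which they close (so a half turn about z gives the same grasp; the last joint's range is limited). The gripper opens to 85 mm and grips with 20 to 120 N. Pads are 22 mm wide; open, the fingers measure 114 mm over their backs; the gripper's body (76 mm by 85 mm) begins 54 mm behind the grasp point. The pads swing forward as they close: fully open they stand 13 mm farther back than shut.
Start: joints at [1.146, 0.32, 1.565, -0, 1.257, -0.02], TCP at [0.226, 0.529, 0.231] pointing down, gripper open.
Joint ranges: [-3.11, 3.11], [-0.84, 2.01], [0.21, 2.61], [-1.34, 4.49], [0.05, 2.63], [-2.56, 2.56]. Speed limits (rad/s): [2.57, 2.57, 3.14, 3.14, 3.14, 3.14].

## Interface

Orientations are given as [roll, pitch, yaw] about the fixed x, y, z axes, in that order (R = Rz(yaw) Ry(pitch) Rx(roll)).
In Python, from bench import readout, vision, order, spotter, ctrl gives the robot as it stands.
- The arm moves only by the tool jog_arm, never from a script. Its argument "moves" is a list of rows, each a list of 7 numbers: the shift along the tool's x, y, z in mm, then the turn, a rotation vector about the tool's x, y, z in rad, then the opening in per cent of the stroke, from 0 (shut) to 100 (fully open). In form: [[tx, ty, tz, wx, wy, wz, claw], ...]. A call has 1 to 5 rows; each row shifts and turns the commanded pose from where the row before left it, along the tool's axes as they then stand; what a row does not reach is not made up. A row lasts 1/12 s, in which the tool goes at most 41.7 mm and 7.16 degrees, less where a joint would pass 70% of its speed; a pose out of reach is approached as far as the arm can. A call with a gripper value outside its range is refused whole. The fingers move at their own pace and stop on an object; "newtons" is the grip in N (left out, the last holds). Time passes only in rows, so rows that do not move let the fingers close. It gives the time, the measured TCP pose, the force, the opening and the grip force at its end, in the units of the state.
- readout.sense(): the state, without advancing time (a new reading comes with each control period).
- vision.camera(name): name is "side" or "top"; returns (picture, depth): 420x560x3 uint8, red, green, blue; 420x560 float32, m along the optical axis (not along the pixel's ray), 0 where there is no reading.
- vision.camera_info(name): a dict with "intrinsics" (3x3 intrinsics, pixels), "R" (3x3) and "t" (3): a world point X has camera coordinates R X + t. Camera axes: x right, y down, z forward; pixel columns grow to the right and rows downward; lengths in m; the calibration is good to about 2 mm. A picture is of the moment at which its call begins. camera_info takes no time and is no camera call.
- order.finish_job(): hands the job in; it is judged then, once.
Trained networks look in the newest picture that a camera, given by its name, has taken for a name from the list of things; names that differ only in an ending like _2 or _b are one class to them, and where a whole thing is asked for, a point or a joint stands for the part that bears it (a point fixed in the world has none). Each returns a list of dicts, best first, with "p" (0 to 1); they miss things now and then, are a little off and sometimes report something else, mostly with a low value. They report only what shows in the picture. A call takes as long as a camera call. They do not tell look-alikes from the thing itself.
- spotter.recognise(camera, thing): "bbox" ([centre column, centre row, width, height] in pixels, round what is visible of it).
- spotter.tip_of(camera, thing): "location" ([column, row] in pixels: a listed point, or the origin of a listed thing).
The state is a dict: "time": time; "joint_pos": joint angles; "joint_vel": joint speeds; "tau": joint torques, N m; "position": TCP position; "tool_rot": TCP orientation; "ft_force": force on the tool from outside, world axes, zero at the start; "torque": the same for the moment, N m; "gripper_width": finger opening in m; "finger_force": force on a finger pad.
Only numpy, scipy, OpenCV 4.12 (cv2) and the standard library are available. Lean on these libraries where they do the work, as an engineer would, in place of code of your own. Each camera call takes 0.05 s, during which the arm holds its last target. There are 200 camera calls.

## Task

Make up the camera kit on the base with four brass posts: lower the bare drilled spacer plate fully down over the posts, then the camera board over the same posts onto the plate, and stand the short wide lens upright in the round nest. Make up the lens kit on the base with the single steel spindle: stand the long slim lens upright in its round nest and put the open ring over the spindle, flat on the base. Set the lenses down rather than dropping them, and leave the specimen dish where it is.

Things in the scene. Friction and masses are not known exactly. Their poses are not given: they have to be found in the camera images.
- spacer_center (a point): Bare black plastic plate lying flat, 60 (its x) by 84 (its y) by 8 mm, with four 12 mm through holes at x +-19, y +-31 mm from its centre; nothing stands on it. The point is the plate's centre, 4 mm above its underside. Same after a half turn. Grasp its edges across the 60 mm width. 0.1 kg.
- board_center (a point): Camera board lying flat: green circuit board 60 (x) by 84 (y) by 6 mm with the same four 12 mm holes at x +-19, y +-31 mm, and on its middle a black camera cube 32 by 32 mm, 26 mm high (top 32 mm above the board's underside), square with the board. The point is the cube's middle, 19 mm above the board's underside. Grasp it by the cube. 0.09 kg.
- wide_lens_center (a point): Short wide lens: white upright cylinder with a dark band, 46 mm in diameter, 40 mm high, standing. The point is its centre, 20 mm above its underside. About 0.2 kg.
- long_lens_center (a point): Long slim lens: bare steel upright cylinder with a dark band and a tapered top, 34 mm in diameter, 62 mm high (straight sides up to 52 mm), standing. The point is its centre, 31 mm above its underside. About 0.16 kg.
- ring_center (a point): Open adapter ring of dark steel lying flat, 52 mm outside, 34 mm inside diameter, 14 mm thick. The point is its centre, 7 mm above its underside. About 0.05 kg.
- camera_base: Camera kit base: fixed grey plate 110 (x) x 200 (y) x 10 mm, origin: centre of underside, on the table. Round x 0, y -48: four brass posts at +-19 in x, +-31 in y, 6 mm thick, tip 39 above the table, on 19 mm collars, tops at 16. The spacer's underside rests at 16, axes along the base's, either way; the board's at 24. At x 0, y +52: round nest, lip 64 inside, 72 outside, 4 high; floor at 10.
- lens_base: Lens kit base: fixed grey plate 100 (x) x 190 (y) x 10 mm; origin: centre of its underside, on the table. At x 0, y -45: a steel spindle 16 mm thick, tapered tip 36 mm above the table; the ring lies round it on the plate's top, 10 mm above the table. At x 0, y +45: round nest for a lens, a lip 64 mm inside, 72 mm outside, 4 mm high; its floor is 10 mm above the table.
- dish: Specimen dish, to be left alone: flat clear round dish with a dark wafer, 76 mm in diameter, 14 mm high, loose on the table between the two bases. Origin at the centre of its underside.
Things that resemble listed ones, but are neither listed nor needed, are in the scene too. Leave any red look-alike of the lens_base alone.

How it is judged:
By the outcome, as a careful person would: the job done as asked, in the order asked, and still so for the second after the job is handed in, with the robot touching nothing.
It also fails if it takes over 131 s, if anything falls off the work surface, if the arm or the gripper's body presses on something with over 40 N, if the wrist force passes 120 N, or if a joint passes its speed limit or range.

## Working session

There is one attempt and no reset: what is moved stays moved. The work goes in short steps, Python scripts to look and compute and a tool call to move; the robot and the scene stay as the last step left them, time stands still between calls to the robot, and variables do not carry over. Pictures are saved under pics/ and viewed, at most 14 in all, crops included, and the job is handed in when it is done.

Besides the shell and the picture viewer there is one more tool, called after "Call:" as name(argument=value, ...), one argument or row to a line, values as JSON. jog_arm: Moves the arm, as the interface text tells. Its arguments: {"type":"object","properties":{"moves":{"type":"array","items":{"type":"array","items":{"type":"number"}}},"newtons":{"type":"number"}},"required":["moves"]}

```bash
ls; mkdir -p pics; python3 - <<'E'
from bench import readout, vision, order, spotter, ctrl
import cv2,numpy as np
print(ctrl.hold_point_z)
s=readout.sense();print({k:np.round(v,3).tolist() for k,v in s.items()})
for n in("top","side"):
    im,d=vision.camera(n);cv2.imwrite(f"pics/{n}0.png",cv2.cvtColor(im,cv2.COLOR_RGB2BGR));np.save(f"{n}0.npy",d)
    i=vision.camera_info(n);print(n,np.round(i["intrinsics"],1).tolist(),np.round(i["R"],3).tolist(),np.round(i["t"],3).tolist())
    for t in("spacer_center","board_center","wide_lens_center","long_lens_center","ring_center","camera_base","lens_base","dish"):
        print(t,[(np.round(r["location"]).tolist(),round(r["p"],2)) for r in spotter.tip_of(n,t)])
E
```

```text
pics
0.0187
{'time': 0.0, 'joint_pos': [1.146, 0.32, 1.566, -0.0, 1.257, -0.02], 'joint_vel': [-0.0, 0.001, 0.001, -0.002, -0.0, -0.002], 'tau': [0.002, -41.552, -23.417, 0.0, 0.008, -0.0], 'position': [0.226, 0.528, 0.23], 'tool_rot': [-3.14, 0.0, 2.737], 'ft_force': [-0.068, 0.752, -0.005], 'torque': [0.013, 0.024, -0.008], 'finger_force': 0.0, 'gripper_width': 0.086}
top [[422.6, 0.0, 268.8], [0.0, 422.6, 205.3], [0.0, 0.0, 1.0]] [[-0.009, -1.0, 0.003], [-0.984, 0.008, -0.18], [0.18, -0.005, -0.984]] [-0.021, 0.42, 1.108]
spacer_center [([265.0, 189.0], 0.86)]
board_center [([204.0, 202.0], 0.86), ([199.0, 138.0], 0.61)]
wide_lens_center [([366.0, 229.0], 0.51)]
long_lens_center [([318.0, 197.0], 0.51), ([326.0, 146.0], 0.3), ([264.0, 190.0], 0.17)]
ring_center [([152.0, 229.0], 0.54)]
camera_base [([197.0, 136.0], 0.62), ([205.0, 202.0], 0.37)]
lens_base []
dish [([258.0, 142.0], 0.57)]
side [[416.7, 0.0, 283.5], [0.0, 416.7, 209.1], [0.0, 0.0, 1.0]] [[0.997, -0.076, -0.002], [-0.052, -0.67, -0.741], [0.055, 0.739, -0.672]] [-0.438, 0.039, 1.085]
spacer_center [([292.0, 218.0], 0.95)]
board_center [([276.0, 173.0], 0.83)]
wide_lens_center [([249.0, 303.0], 0.72)]
long_lens_center [([287.0, 251.0], 0.64), ([292.0, 217.0], 0.61)]
ring_center [([251.0, 148.0], 0.51)]
camera_base [([347.0, 170.0], 0.89)]
lens_base [([354.0, 268.0], 0.82), ([173.0, 356.0], 0.65)]
dish [([351.0, 212.0], 0.68)]
```

```bash
python3 - <<'E'
import cv2
for n in("top","side"):
    im=cv2.imread(f"pics/{n}0.png")
    im=im[80:320,90:450] if n=="top" else im[100:400,120:480]
    cv2.imwrite(f"pics/{n}0c.png",cv2.resize(im,None,fx=2,fy=2,interpolation=cv2.INTER_CUBIC))
E
```

```text
(no output)
```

View pics/top0c.png

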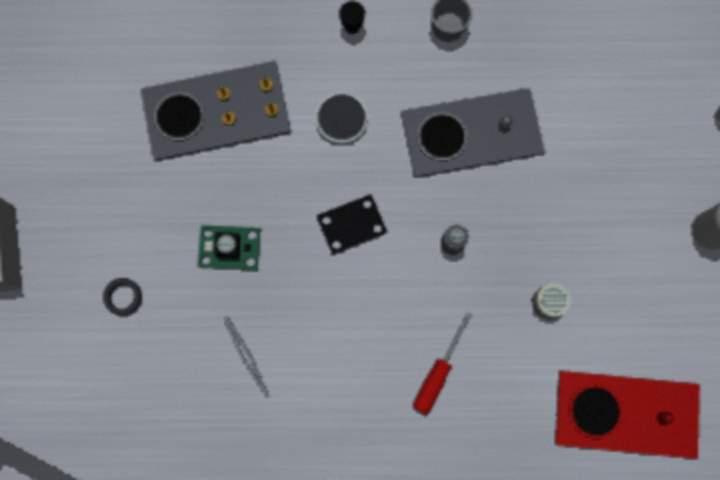

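View pics/side0c.png

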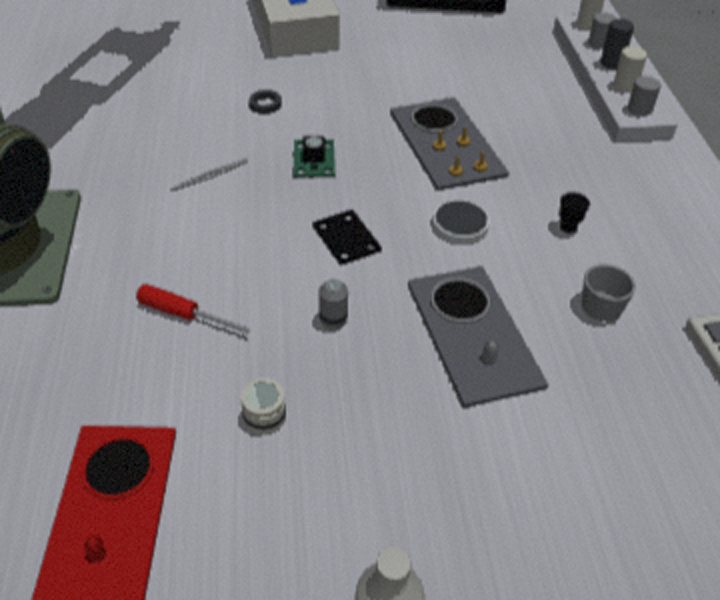

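The top view shows, in full-image pixels: camera base (197,135) with its nest at the left, dish (260,139), grey lens base (326,146), spacer (265,191), board (205,203), ring (152,228), long lens (317,199) and wide lens (366,230). The red look-alike base is at (404,287). The side view agrees, so I'll measure these accurately.

```bash
cat > h.py <<'E'
import cv2,numpy as np
from bench import vision
I={n:vision.camera_info(n) for n in("top","side")}
def w(n,uv,z):
    i=I[n];R=np.array(i["R"]);t=np.array(i["t"]);K=np.array(i["intrinsics"])
    r=R.T@np.linalg.inv(K)@np.c_[np.atleast_2d(uv),np.ones(len(np.atleast_2d(uv)))].T
    c=(-R.T@t)[:,None]
    return (c+r*(z-c[2])/r[2])[:2].T
def px(n,X):
    i=I[n];p=np.array(i["intrinsics"])@(np.array(i["R"])@np.atleast_2d(X).T+np.array(i["t"])[:,None]);return (p[:2]/p[2]).T
def ortho(n,im,c,half,z,s=0.0005):
    "rectified view of the plane z: columns +x, rows -y, s m per px"
    N=int(2*half/s);xs=c[0]-half+s*np.arange(N);ys=c[1]+half-s*np.arange(N)
    X,Y=np.meshgrid(xs,ys);p=px(n,np.c_[X.ravel(),Y.ravel(),np.full(X.size,z)]).reshape(N,N,2).astype(np.float32)
    return cv2.remap(im,p[...,0],p[...,1],cv2.INTER_CUBIC)
def rect(mask,c,half,s=0.0005):
    "largest blob -> centre (m), size mm, angle deg of the longer side in world"
    cs,_=cv2.findContours(mask.astype(np.uint8),cv2.RETR_EXTERNAL,cv2.CHAIN_APPROX_NONE)
    k=max(cs,key=cv2.contourArea);(u,v),(a,b),_=r=cv2.minAreaRect(k);B=cv2.boxPoints(r)
    e=[B[1]-B[0],B[2]-B[1]];e=max(e,key=np.linalg.norm)
    return np.round([c[0]-half+s*u,c[1]+half-s*v],4),np.round(np.sort([a,b])*s*1e3,1),round(np.degrees(np.arctan2(-e[1],e[0]))%180,1)
E
python3 - <<'E'
from h import *
g0={"spacer":(265,191,.008),"board":(205,203,.006),"wide":(366,230,.04),"long":(317,198,.052),"ring":(152,228,.014),"cam":(197,135,.01),"lens":(326,146,.01),"dish":(260,139,.014)}
rows=[]
for n in("top","side"):
    im=cv2.imread(f"pics/{n}0.png");out=[]
    for k,(u,v,z) in g0.items():
        c=w("top",(u,v),z)[0];h=.12 if k in("cam","lens") else .065
        o=ortho(n,im,c,h,z)
        f=o.astype(int);bg=np.median(cv2.GaussianBlur(o,(5,5),0).reshape(-1,3),0) if k not in("cam","lens") else np.array([170,165,165])
        hsv=cv2.cvtColor(o,cv2.COLOR_BGR2HSV)
        m={"board":(f[...,1]-f[...,2]>25),"spacer":f.max(2)<75,"ring":f.max(2)<110,"cam":f.max(2)<125,"lens":f.max(2)<125,"dish":f.max(2)<110,
           "wide":f.min(2)>185,"long":f.max(2)<125}[k].astype(np.uint8)
        m=cv2.morphologyEx(m,cv2.MORPH_CLOSE,np.ones((25,25)) if k=="board" else np.ones((5,5)))
        m=cv2.morphologyEx(m,cv2.MORPH_OPEN,np.ones((7,7)))
        try:print(n,k,c.round(3),*rect(m,c,h))
        except Exception as e:print(n,k,c,e)
        if k in("cam","lens"):
            # nest (black) and brass
            nb=cv2.morphologyEx((f.max(2)<45).astype(np.uint8),cv2.MORPH_OPEN,np.ones((15,15)))
            print("   nest",*rect(nb,c,h)[:2])
        if k=="cam":
            br=((hsv[...,0]>10)&(hsv[...,0]<30)&(hsv[...,1]>110)).astype(np.uint8)
            l,_,st,ce=cv2.connectedComponentsWithStats(br)
            print("   brass",[(np.round(c+[-h+x*.0005,h-y*.0005],4).tolist(),int(s[4])) for (x,y),s in zip(ce[1:],st[1:]) if s[4]>50])
        out.append(cv2.resize(o,(200,200)))
    rows.append(np.vstack([np.hstack(out[:4]),np.hstack(out[4:])]))
cv2.imwrite("pics/o1.png",rows[0]);cv2.imwrite("pics/o2.png",rows[1])
E
```

```text
top spacer [ 0.466 -0.015] [ 0.4632 -0.0161] [62.3 83.7] 111.8
top board [0.433 0.153] [0.4327 0.1555] [59.4 82.7] 86.5
top wide [ 0.34969442 -0.28483554] max() iterable argument is empty
top long [ 0.436 -0.155] [ 0.428  -0.1526] [36.8 51.9] 163.9
top ring [0.363 0.296] [0.3629 0.2983] [51.8 55.9] 62.1
top cam [0.631 0.179] [0.6303 0.1778] [116.7 202.9] 102.0
   nest [0.6237 0.2305] [60.  60.5]
   brass [([0.6568, 0.1667], 1118), ([0.6196, 0.1587], 1128), ([0.6698, 0.1057], 1128), ([0.6321, 0.0978], 1120)]
top lens [ 0.595 -0.19 ] [ 0.595  -0.1891] [106.6 193.5] 100.1
   nest [ 0.5908 -0.146 ] [59.5 60. ]
top dish [ 0.616 -0.002] [ 0.619  -0.0025] [67.  67.5] 0.0
side spacer [ 0.466 -0.015] [ 0.4617 -0.0207] [63.1 88.6] 111.5
side board [0.433 0.153] [0.4303 0.1525] [58.1 82.7] 86.9
side wide [ 0.34969442 -0.28483554] max() iterable argument is empty
side long [ 0.436 -0.155] [ 0.4302 -0.1816] [38.5 78.3] 77.3
side ring [0.363 0.296] [0.3619 0.2889] [51.5 67.5] 90.0
side cam [0.631 0.179] [0.6285 0.1709] [116.9 212. ] 102.0
   nest [0.6215 0.2327] [52.5 59. ]
   brass [([0.6554, 0.1737], 1668), ([0.618, 0.1665], 1679), ([0.6684, 0.1128], 1679), ([0.6308, 0.105], 1556)]
side lens [ 0.595 -0.19 ] [ 0.5929 -0.1944] [105.2 196.9] 100.2
   nest [ 0.5886 -0.1435] [56.5 60.5]
side dish [ 0.616 -0.002] [ 0.6164 -0.0029] [66.5 67.5] 45.0
```

View pics/o1.png

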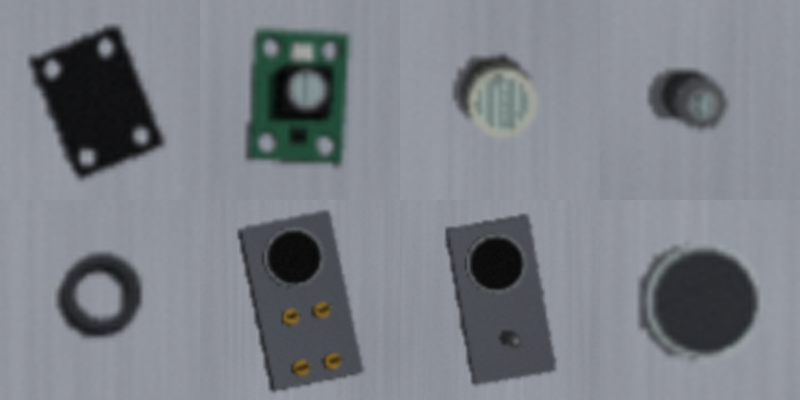

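The rectified views agree with the model dimensions. Next I'll write a helper that converts targets into tool-axis shifts, check the hole positions, and turn toward the spacer.

```bash
cat > go.py <<'E'
import sys,numpy as np
from bench import readout
def show(x,y,z,yawdeg):
    s=readout.sense();p=np.array(s["position"]);r=s["tool_rot"]
    d=(np.radians(yawdeg)-r[2]+np.pi)%(2*np.pi)-np.pi;f=r[2]+d
    D=(np.array([x,y,z])-p)*1e3
    print("t",round(s["time"],2),"pos",np.round(p,4),"rpy deg",np.round(np.degrees(r),1),"w",round(s["gripper_width"],4),"F",np.round(s["ft_force"],1),"turn wz",round(-d,3),"then tx %.1f ty %.1f tz %.1f"%(D[0]*np.cos(f)+D[1]*np.sin(f),D[0]*np.sin(f)-D[1]*np.cos(f),-D[2]))
if __name__=="__main__":show(*map(float,sys.argv[1:5]))
E
python3 - <<'E'
from h import *
im=cv2.imread("pics/top0.png")
for k,c,z,a in(("spacer",(.4641,-.0157),.004,21.8),("board",(.4327,.1555),.003,-3.5)):
    o=ortho("top",im,c,.05,z).astype(int);m=(o.min(2)>100).astype(np.uint8)
    l,_,st,ce=cv2.connectedComponentsWithStats(m)
    H=[np.round(np.array(c)+[-.05+x*.0005,.05-y*.0005],4) for (x,y),s in zip(ce[1:],st[1:]) if 80<s[4]<600]
    print(k,H,np.mean(H,0))
E
```

```text
spacer [array([0.4701, 0.0196]), array([0.4354, 0.0058]), array([ 0.4933, -0.038 ]), array([ 0.458 , -0.0519])] [ 0.4642   -0.016125]
board [array([0.4146, 0.1876]), array([0.4355, 0.1847]), array([0.4528, 0.1857]), array([0.4118, 0.1255]), array([0.4501, 0.1238])] [0.43296 0.16146]
```

Call:
jog_arm(
  moves=[
    [0,0,0,0,0,0.112,100],
    [0,0,0,0,0,0.112,100],
    [0,0,0,0,0,0.112,100],
    [0,0,0,0,0,0.112,100],
    [0,0,0,0,0,0.112,100],
  ],
  newtons=40,
)

```text
time: 1.32
position: [0.2264, 0.5285, 0.2313]
tool_rot: [3.142, -0.0, 2.171]
ft_force: [-1.1, -0.5, -0.2]
gripper_width: 0.0855
finger_force: 0.0
```

Call:
jog_arm(
  moves=[
    [0,0,0,0,0,0.112,100],
    [0,0,0,0,0,0.112,100],
    [-20,0,0,0,0,0,100],
    [-39,1.3,0,0,0,0,100],
    [-39,1.3,0,0,0,0,100],
  ],
)

```text
time: 1.73
position: [0.2654, 0.4382, 0.231]
tool_rot: [3.142, 0.0, 1.955]
ft_force: [0.7, 0.2, 0.1]
gripper_width: 0.0852
finger_force: 0.0
```

Call:
jog_arm(
  moves=[
    [-39,1.3,0,0,0,0,100],
    [-39,1.3,0,0,0,0,100],
    [-39,1.3,0,0,0,0,100],
    [-39,1.3,0,0,0,0,100],
    [-39,1.3,0,0,0,0,100],
  ],
)

```text
time: 2.15
position: [0.3444, 0.2584, 0.2315]
tool_rot: [3.141, -0.0, 1.953]
ft_force: [0.3, 0.3, 0.1]
gripper_width: 0.0857
finger_force: 0.0
```

Call:
jog_arm(
  moves=[
    [-39,1.3,0,0,0,0,100],
    [-39,1.3,0,0,0,0,100],
    [-39,1.3,0,0,0,0,100],
    [-39,1.3,0,0,0,0,100],
    [-39,1.3,0,0,0,0,100],
  ],
)

```text
time: 2.57
position: [0.4233, 0.0797, 0.2317]
tool_rot: [3.141, 0.0, 1.953]
ft_force: [1.3, -0.2, -0.3]
gripper_width: 0.0853
finger_force: 0.0
```

Call:
jog_arm(
  moves=[
    [-39,1.3,0,0,0,0,100],
    [-39,1.3,0,0,0,0,100],
    [-20,1.3,0,0,0,0,100],
    [0,0,0,0,0,0,100],
  ],
)

```text
time: 2.9
position: [0.4647, -0.0114, 0.2313]
tool_rot: [3.141, 0.002, 1.948]
ft_force: [0.6, 0.3, 0.3]
gripper_width: 0.0853
finger_force: 0.0
```

```bash
python3 go.py .464 -.016 .08 111.8
```

```text
t 2.9 pos [ 0.4647 -0.0114  0.2313] rpy deg [1.800e+02 1.000e-01 1.116e+02] w 0.0853 F [0.6 0.3 0.3] turn wz -0.003 then tx -4.0 ty -2.4 tz 151.3
```

Call:
jog_arm(
  moves=[
    [-4,-2.4,30,0,0,0,100],
    [0,0,40,0,0,0,100],
    [0,0,40,0,0,0,100],
    [0,0,40,0,0,0,100],
    [0,0,30,0,0,0,100],
  ],
)

```text
time: 3.32
position: [0.4605, -0.0118, 0.049]
tool_rot: [-3.14, -0.001, 1.953]
ft_force: [0.9, -0.4, 0.4]
gripper_width: 0.0854
finger_force: 0.0
```

Call:
jog_arm(
  moves=[
    [0,0,20,0,0,0,100],
    [0,0,15,0,0,0,100],
    [0,0,10,0,0,0,100],
    [0,0,5,0,0,0,100],
    [0,0,0,0,0,0,100],
  ],
)

```text
time: 3.73
position: [0.4615, -0.0119, 0.0006]
tool_rot: [-3.14, -0.001, 1.953]
ft_force: [-0.0, -1.0, 0.5]
gripper_width: 0.0855
finger_force: 0.0
```

```bash
python3 go.py .464 -.016 -.002 111.8; python3 - <<'E'
from h import *
o=[]
for n in("side","top"):
    im,_=vision.camera(n);b=cv2.cvtColor(im,cv2.COLOR_RGB2BGR);cv2.imwrite(f"pics/{n}1.png",b)
    u,v=px(n,[.464,-.016,.01])[0].astype(int);o.append(cv2.resize(b[v-65:v+65,u-65:u+65],(400,400),interpolation=cv2.INTER_CUBIC))
cv2.imwrite("pics/c1.png",np.hstack(o))
E
```

```text
t 3.73 pos [ 0.4615 -0.0119  0.0006] rpy deg [-1.799e+02 -1.000e-01  1.119e+02] w 0.0855 F [-0.  -1.   0.5] turn wz 0.002 then tx -4.7 ty 0.8 tz 2.6
```

View pics/c1.png

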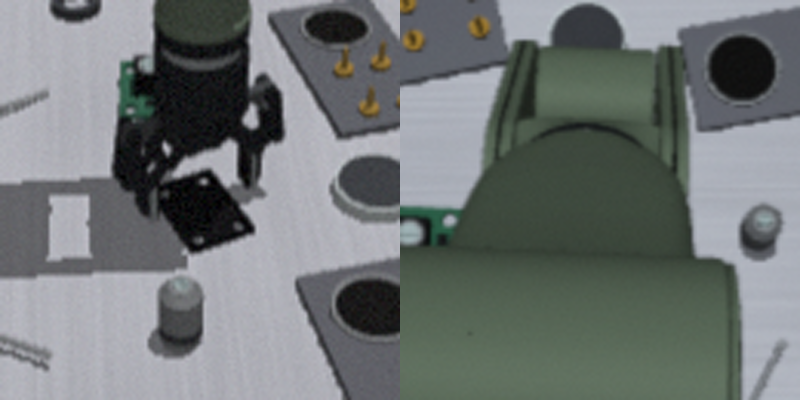

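The fingers straddle the plate, the left one near crop (150,200) and the right one near (250,170). I'll correct by −4.7 mm along tool x and grip.

Call:
jog_arm(
  moves=[
    [-4.5,0.8,2,0,0,0,100],
    [0,0,0,0,0,0,60],
    [0,0,0,0,0,0,40],
    [0,0,0,0,0,0,40],
    [0,0,0,0,0,0,40],
  ],
  newtons=40,
)

```text
time: 4.25
position: [0.4651, -0.0166, 0.0002]
tool_rot: [3.14, 0.001, 1.953]
ft_force: [-1.0, -0.3, 6.2]
gripper_width: 0.058
finger_force: 41.3
```

Call:
jog_arm(
  moves=[
    [0,0,0,0,0,0,40],
    [0,0,0,0,0,0,40],
    [0,0,0,0,0,0,40],
    [0,0,0,0,0,0,40],
    [0,0,0,0,0,0,40],
  ],
)

```text
time: 4.67
position: [0.4651, -0.0166, 0.0002]
tool_rot: [3.14, 0.001, 1.953]
ft_force: [-1.1, -1.1, 5.7]
gripper_width: 0.0578
finger_force: 41.3
```

```bash
python3 go.py .464 -.016 -.002 111.8; python3 - <<'E'
from h import *
o=[]
for n in("side",):
    im,_=vision.camera(n);b=cv2.cvtColor(im,cv2.COLOR_RGB2BGR);cv2.imwrite(f"pics/{n}2.png",b)
    for f in(0,2):
        b=cv2.imread(f"pics/side{f}.png");o.append(cv2.resize(ortho("side",b,(.464,-.016),.065,.008),(400,400)))
cv2.imwrite("pics/c2.png",np.hstack(o))
E
```

```text
t 4.67 pos [ 4.651e-01 -1.660e-02  2.000e-04] rpy deg [179.9   0.  111.9] w 0.0578 F [-1.1 -1.1  5.7] turn wz 0.001 then tx 0.9 ty -0.8 tz 2.2
```

View pics/c2.png

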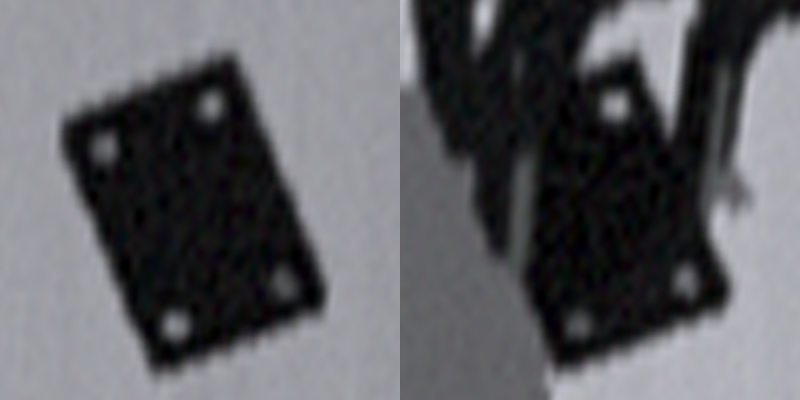

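Gripped with the plate only about 1 mm off. Lift and carry it over the posts.

Call:
jog_arm(
  moves=[
    [0,0,-10,0,0,0,40],
    [0,0,-25,0,0,0,40],
    [0,0,-35,0,0,0,40],
    [0,0,-30,0,0,0.086,40],
    [0,0,0,0,0,0.086,40],
  ],
)

```text
time: 5.13
position: [0.4684, -0.0167, 0.1048]
tool_rot: [3.13, 0.003, 1.777]
ft_force: [1.0, -0.7, -1.3]
gripper_width: 0.0579
finger_force: 43.4
```

```bash
python3 go.py .6426 .1311 .1 102.05
```

```text
t 5.13 pos [ 0.4684 -0.0167  0.1048] rpy deg [179.4   0.2 101.8] w 0.0579 F [ 1.  -0.7 -1.3] turn wz -0.005 then tx 108.2 ty 201.2 tz 4.8
```

Call:
jog_arm(
  moves=[
    [10,18,0,0,0,0,40],
    [17,33,0,0,0,0,40],
    [17,33,0,0,0,0,40],
    [17,33,0,0,0,0,40],
    [17,33,0,0,0,0,40],
  ],
)

```text
time: 5.55
position: [0.596, 0.0922, 0.0995]
tool_rot: [-3.142, -0.0, 1.78]
ft_force: [0.5, -0.6, -1.7]
gripper_width: 0.0575
finger_force: 43.4
```

Call:
jog_arm(
  moves=[
    [17,31,0,0,0,0,40],
    [13,20,0,0,0,0,40],
    [0,0,0,0,0,0,40],
    [0,0,0,0,0,0,40],
    [0,0,0,0,0,0,40],
  ],
)

```text
time: 5.97
position: [0.6377, 0.1306, 0.0988]
tool_rot: [-3.14, 0.0, 1.781]
ft_force: [0.2, 0.5, -1.2]
gripper_width: 0.0578
finger_force: 43.4
```

```bash
python3 go.py .6426 .1311 .055 102.05
```

```text
t 5.97 pos [0.6377 0.1306 0.0988] rpy deg [-179.9    0.   102. ] w 0.0578 F [ 0.2  0.5 -1.2] turn wz -0.0 then tx -0.6 ty 4.9 tz 43.8
```

Call:
jog_arm(
  moves=[
    [-0.6,4.9,15,0,0,0,40],
    [0,0,20,0,0,0,40],
    [0,0,9,0,0,0,40],
    [0,0,0,0,0,0,40],
    [0,0,0,0,0,0,40],
  ],
)

```text
time: 6.38
position: [0.643, 0.1309, 0.0545]
tool_rot: [-3.14, -0.0, 1.78]
ft_force: [-1.0, 0.4, -0.5]
gripper_width: 0.058
finger_force: 43.4
```

```bash
python3 go.py .6426 .1311 .055 102.05; python3 - <<'E'
from h import *
o=[]
for n in("side","top"):
    im,_=vision.camera(n);b=cv2.cvtColor(im,cv2.COLOR_RGB2BGR);cv2.imwrite(f"pics/{n}3.png",b)
    u,v=px(n,[.643,.131,.04])[0].astype(int);o.append(cv2.resize(b[v-40:v+40,u-40:u+40],(400,400),interpolation=cv2.INTER_CUBIC))
cv2.imwrite("pics/c3.png",np.hstack(o))
E
```

```text
t 6.38 pos [0.643  0.1309 0.0545] rpy deg [-179.9   -0.   102. ] w 0.058 F [-1.   0.4 -0.5] turn wz -0.001 then tx 0.3 ty -0.3 tz -0.5
```

View pics/c3.png

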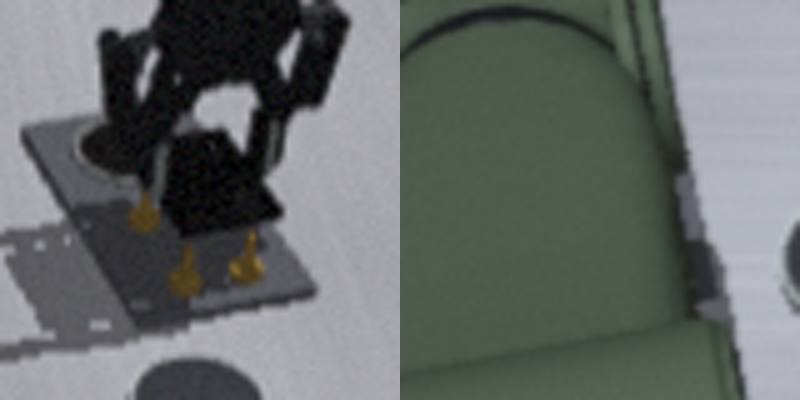

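```bash
python3 - <<'E'
from h import *
b=cv2.imread("pics/side3.png");u,v=px("side",[.643,.131,.04])[0].astype(int)
a=np.radians(12.05);ex=np.array([np.cos(a),np.sin(a)]);ey=np.array([-ex[1],ex[0]])
I4=cv2.resize(b[v-45:v+45,u-45:u+45],(800,800),interpolation=cv2.INTER_CUBIC)[100:700];k=800/90
def dot(X,c):
    p=(px("side",X)-[u-45,v-45]+.5)*k-.5-[0,100]
    for q in p:cv2.drawMarker(I4,tuple(int(t) for t in q),c,cv2.MARKER_CROSS,14,1)
P=np.array([.643,.1327]);C=np.array([.643,.1309])+.0015*ey
for sx in(-1,1):
    for sy in(-1,1):
        o=P+sx*.019*ex+sy*.031*ey
        dot([*o,.039],(0,0,255));dot([*o,.016],(0,255,0))
        o=C+sx*.030*ex+sy*.042*ey;dot([*o,.0545],(255,255,0));dot([*o,.0625],(255,0,255))
        o=C+sx*.019*ex+sy*.031*ey;dot([*o,.0625],(255,255,255))
cv2.imwrite("pics/c4.png",I4)
E
```

```text
(no output)
```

View pics/c4.png

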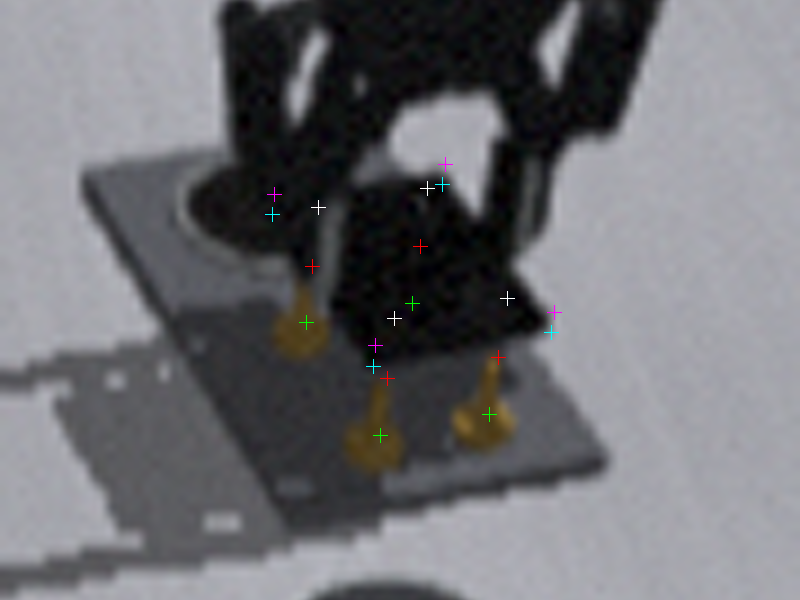

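The overlay shows the posts about 1 mm toward −x and −y of where the held plate would land. I'll apply that and lower in steps.

Call:
jog_arm(
  moves=[
    [-0.8,-1.2,0,0,0,0,40],
    [0,0,10,0,0,0,40],
    [0,0,10,0,0,0,40],
    [0,0,4,0,0,0,40],
    [0,0,0,0,0,0,40],
  ],
)

```text
time: 6.9
position: [0.6414, 0.1303, 0.0293]
tool_rot: [-3.138, -0.0, 1.781]
ft_force: [-0.7, 0.0, -0.8]
gripper_width: 0.058
finger_force: 43.4
```

Call:
jog_arm(
  moves=[
    [0,0,5,0,0,0,40],
    [0,0,4,0,0,0,40],
    [0,0,3,0,0,0,40],
    [0,0,0,0,0,0,40],
    [0,0,0,0,0,0,40],
  ],
)

```text
time: 7.32
position: [0.6426, 0.1305, 0.0191]
tool_rot: [-3.141, -0.0, 1.781]
ft_force: [0.3, 0.1, -0.7]
gripper_width: 0.0576
finger_force: 43.4
```

Call:
jog_arm(
  moves=[
    [0,0,1.5,0,0,0,40],
    [0,0,1.5,0,0,0,40],
    [0,0,0,0,0,0,40],
    [0,0,0,0,0,0,40],
  ],
)

```text
time: 7.65
position: [0.6428, 0.1305, 0.0164]
tool_rot: [3.141, -0.0, 1.781]
ft_force: [0.6, 0.2, -0.3]
gripper_width: 0.0578
finger_force: 43.4
```

```bash
python3 go.py .642 .1299 .0163 102.05
```

```text
t 7.65 pos [0.6428 0.1305 0.0164] rpy deg [180.  -0. 102.] w 0.0578 F [ 0.6  0.2 -0.3] turn wz -0.0 then tx -0.4 ty -0.9 tz 0.1
```

Call:
jog_arm(
  moves=[
    [0,0,0.7,0,0,0,40],
    [0,0,0,0,0,0,75],
    [0,0,0,0,0,0,90],
    [0,0,0,0,0,0,100],
    [0,0,-3,0,0,0,100],
  ],
)

```text
time: 8.07
position: [0.6422, 0.1305, 0.0181]
tool_rot: [-3.14, -0.0, 1.781]
ft_force: [-0.6, 0.6, -0.6]
gripper_width: 0.085
finger_force: 0.0
```

Call:
jog_arm(
  moves=[
    [0,0,-15,0,0,0,100],
    [0,0,-35,0,0,0,100],
    [0,0,-40,0,0,0.09,100],
    [0,0,-10,0,0,0.09,100],
    [0,0,0,0,0,0.09,100],
  ],
)

```text
time: 8.48
position: [0.6454, 0.131, 0.1238]
tool_rot: [3.132, -0.002, 1.506]
ft_force: [0.6, 0.5, -0.7]
gripper_width: 0.0854
finger_force: 0.0
```

```bash
python3 go.py .4325 .1556 .1 86.5; python3 - <<'E'
from h import *
im,_=vision.camera("side");b=cv2.cvtColor(im,cv2.COLOR_RGB2BGR);cv2.imwrite("pics/side5.png",b)
u,v=px("side",[.643,.131,.02])[0].astype(int);cv2.imwrite("pics/c5.png",cv2.resize(b[v-40:v+40,u-40:u+40],(400,400),interpolation=cv2.INTER_CUBIC))
E
```

```text
t 8.48 pos [0.6454 0.131  0.1238] rpy deg [ 1.795e+02 -1.000e-01  8.630e+01] w 0.0854 F [ 0.6  0.5 -0.7] turn wz -0.003 then tx 11.5 ty -214.0 tz 23.8
```

View pics/c5.png

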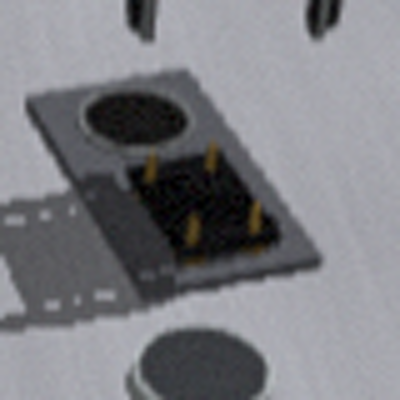

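The spacer is flat with all four posts through it (crop (151,168), (212,158), (192,228), (256,215)). On to the board.

Call:
jog_arm(
  moves=[
    [2,-15,0,0,0,0,100],
    [2,-33,0,0,0,0,100],
    [2,-33,0,0,0,0,100],
    [2,-33,0,0,0,0,100],
    [2,-33,0,0,0,0,100],
  ],
)

```text
time: 8.95
position: [0.4946, 0.1492, 0.118]
tool_rot: [-3.14, 0.0, 1.512]
ft_force: [0.7, 0.3, -0.4]
gripper_width: 0.0853
finger_force: 0.0
```

Call:
jog_arm(
  moves=[
    [1.5,-33,0,0,0,0,100],
    [0,-22,0,0,0,0,100],
    [0,-12,0,0,0,0,100],
    [0,0,0,0,0,0,100],
    [0,0,0,0,0,0,100],
  ],
)

```text
time: 9.37
position: [0.4307, 0.155, 0.1189]
tool_rot: [3.14, -0.001, 1.512]
ft_force: [0.5, 0.2, 1.0]
gripper_width: 0.0857
finger_force: 0.0
```

```bash
python3 go.py .4325 .1556 .05 86.5
```

```text
t 9.37 pos [0.4307 0.155  0.1189] rpy deg [179.9  -0.   86.6] w 0.0857 F [0.5 0.2 1. ] turn wz 0.002 then tx 0.7 ty 1.8 tz 68.9
```

Call:
jog_arm(
  moves=[
    [0.7,1.8,20,0,0,0,100],
    [0,0,30,0,0,0,100],
    [0,0,25,0,0,0,100],
    [0,0,16,0,0,0,100],
    [0,0,10,0,0,0,100],
  ],
)

```text
time: 9.78
position: [0.4329, 0.1552, 0.0154]
tool_rot: [-3.14, 0.001, 1.511]
ft_force: [-0.3, -0.2, 0.1]
gripper_width: 0.0852
finger_force: 0.0
```

Call:
jog_arm(
  moves=[
    [0,0,5,0,0,0,100],
    [0,0,0,0,0,0,100],
    [0,0,0,0,0,0,100],
  ],
)

```text
time: 10.03
position: [0.4329, 0.1555, 0.0126]
tool_rot: [3.141, -0.0, 1.511]
ft_force: [-0.5, 0.8, -0.4]
gripper_width: 0.0853
finger_force: 0.0
```

```bash
python3 go.py .4325 .1556 .012 86.5
```

```text
t 10.03 pos [0.4329 0.1555 0.0126] rpy deg [180.   -0.   86.5] w 0.0853 F [-0.5  0.8 -0.4] turn wz 0.001 then tx 0.0 ty -0.4 tz 0.6
```

Call:
jog_arm(
  moves=[
    [0,0,0,0,0,0,60],
    [0,0,0,0,0,0,40],
    [0,0,0,0,0,0,15],
    [0,0,0,0,0,0,15],
    [0,0,0,0,0,0,15],
  ],
  newtons=40,
)

```text
time: 10.45
position: [0.4319, 0.1556, 0.0132]
tool_rot: [3.14, -0.001, 1.511]
ft_force: [-0.3, -0.2, 0.1]
gripper_width: 0.0314
finger_force: 40.7
```

Call:
jog_arm(
  moves=[
    [0,0,0,0,0,0,15],
    [0,0,0,0,0,0,15],
    [0,0,0,0,0,0,15],
    [0,0,0,0,0,0,15],
    [0,0,0,0,0,0,15],
  ],
)

```text
time: 10.87
position: [0.4319, 0.1556, 0.0132]
tool_rot: [3.141, -0.0, 1.511]
ft_force: [-0.6, -1.2, 5.8]
gripper_width: 0.0313
finger_force: 41.4
```

```bash
python3 go.py .4325 .1556 .012 86.5; python3 - <<'E'
from h import *
im,_=vision.camera("side");cv2.imwrite("pics/side6.png",cv2.cvtColor(im,cv2.COLOR_RGB2BGR))
c=(.4325,.1556)
for f in(0,6):
    o=ortho("side",cv2.imread(f"pics/side{f}.png"),c,.05,.006).astype(int)
    g=((o[...,1]-o[...,2]>25)).astype(np.uint8);g=cv2.morphologyEx(g,cv2.MORPH_OPEN,np.ones((5,5)))
    print(f,g.sum(),*rect(cv2.morphologyEx(g,cv2.MORPH_CLOSE,np.ones((25,25))),c,.05))
E
```

```text
t 10.87 pos [0.4319 0.1556 0.0132] rpy deg [179.9  -0.   86.6] w 0.0313 F [-0.6 -1.2  5.8] turn wz 0.001 then tx 0.1 ty 0.6 tz 1.2
0 8624 [0.43   0.1498] [58.1 88.3] 87.0
6 2420 [0.4422 0.1251] [32.5 38. ] 90.0
```

Gripped. Carry the board to a hover over the posts.

Call:
jog_arm(
  moves=[
    [0,0,-10,0,0,0,15],
    [0,0,-30,0,0,0,15],
    [0,0,-40,0,0,-0.09,15],
    [0,0,-20,0,0,-0.09,15],
    [0,0,0,0,0,-0.09,15],
  ],
)

```text
time: 11.33
position: [0.4344, 0.1564, 0.1169]
tool_rot: [3.132, -0.001, 1.785]
ft_force: [-0.4, 0.4, -1.1]
gripper_width: 0.0317
finger_force: 40.6
```

```bash
python3 go.py .6422 .1315 .112 102.05;python3 - <<'E'
from h import *
b=cv2.imread("pics/side5.png");c=(.643,.131);o=ortho("side",b,c,.07,.0315)
hsv=cv2.cvtColor(o,cv2.COLOR_BGR2HSV);br=((hsv[...,0]>10)&(hsv[...,0]<30)&(hsv[...,1]>100)).astype(np.uint8)
br=cv2.morphologyEx(br,cv2.MORPH_OPEN,np.ones((5,5)))
_,_,st,ce=cv2.connectedComponentsWithStats(br)
H=[np.array(c)+[-.07+x*.0005,.07-y*.0005] for (x,y),s in zip(ce[1:],st[1:])]
print(np.round(H,4).tolist(),st[1:,2:5].tolist(),np.mean(H,0))
E
```

```text
t 11.33 pos [0.4344 0.1564 0.1169] rpy deg [ 1.794e+02 -1.000e-01  1.023e+02] w 0.0317 F [-0.4  0.4 -1.1] turn wz 0.004 then tx -67.7 ty 198.0 tz 4.9
[[0.6512, 0.1575], [0.6138, 0.15], [0.6646, 0.1007], [0.6279, 0.0938], [0.6587, 0.0761], [0.6241, 0.0679]] [[22, 52, 708], [22, 54, 756], [23, 60, 943], [26, 59, 982], [29, 18, 334], [22, 15, 243]] [0.64003983 0.10766173]
```

Call:
jog_arm(
  moves=[
    [-6,17,0,0,0,0,15],
    [-11,32,0,0,0,0,15],
    [-11,32,0,0,0,0,15],
    [-11,32,0,0,0,0,15],
    [-11,32,0,0,0,0,15],
  ],
)

```text
time: 11.75
position: [0.5848, 0.1364, 0.1123]
tool_rot: [-3.141, -0.0, 1.781]
ft_force: [-0.3, -0.2, -0.7]
gripper_width: 0.0312
finger_force: 40.6
```

Call:
jog_arm(
  moves=[
    [-11,32,0,0,0,0,15],
    [-6.7,21,0,0,0,0.004,15],
    [0,0,0,0,0,0,15],
    [0,0,0,0,0,0,15],
    [0,0,0,0,0,0,15],
  ],
)

```text
time: 12.17
position: [0.638, 0.1304, 0.1118]
tool_rot: [-3.139, -0.0, 1.777]
ft_force: [0.3, -0.2, -1.1]
gripper_width: 0.0315
finger_force: 40.6
```

```bash
python3 go.py .6422 .1315 .065 102.05
```

```text
t 12.17 pos [0.638  0.1304 0.1118] rpy deg [-179.8   -0.   101.8] w 0.0315 F [ 0.3 -0.2 -1.1] turn wz -0.004 then tx 0.2 ty 4.4 tz 46.8
```

Call:
jog_arm(
  moves=[
    [0.2,4.4,15,0,0,-0.003,15],
    [0,0,20,0,0,0,15],
    [0,0,10,0,0,0,15],
    [0,0,0,0,0,0,15],
    [0,0,0,0,0,0,15],
  ],
)

```text
time: 12.58
position: [0.6425, 0.1317, 0.0674]
tool_rot: [-3.14, -0.0, 1.78]
ft_force: [0.1, -0.3, -1.6]
gripper_width: 0.0309
finger_force: 40.6
```

```bash
python3 go.py .6422 .1315 .0372 102.05; cat > ov.py <<'E'
from h import *
from bench import readout
im,_=vision.camera("side");b=cv2.cvtColor(im,cv2.COLOR_RGB2BGR);cv2.imwrite("pics/side7.png",b)
s=readout.sense();T=np.array(s["position"]);z0=T[2]-.0132
u,v=px("side",[.643,.131,.04])[0].astype(int)
a=np.radians(12.05);ex=np.array([np.cos(a),np.sin(a)]);ey=np.array([-ex[1],ex[0]])
I4=cv2.resize(b[v-45:v+45,u-45:u+45],(800,800),interpolation=cv2.INTER_CUBIC)[100:700];k=800/90
def dot(X,c):
    for q in (px("side",X)-[u-45,v-45]+.5)*k-.5-[0,100]:cv2.drawMarker(I4,tuple(int(t) for t in q),c,cv2.MARKER_CROSS,14,1)
P=np.array([.642,.1315]);C=T[:2]
for sx in(-1,1):
    for sy in(-1,1):
        o=P+sx*.019*ex+sy*.031*ey;dot([*o,.039],(0,0,255))
        o=P+sx*.030*ex+sy*.042*ey;dot([*o,.024],(0,255,255))
        o=C+sx*.030*ex+sy*.042*ey;dot([*o,z0],(255,255,0));dot([*o,z0+.006],(255,0,255))
        o=C+sx*.019*ex+sy*.031*ey;dot([*o,z0+.006],(255,255,255))
cv2.imwrite("pics/c7.png",I4)
E
python3 ov.py
```

```text
t 12.58 pos [0.6425 0.1317 0.0674] rpy deg [-179.9   -0.   102. ] w 0.0309 F [ 0.1 -0.3 -1.6] turn wz -0.001 then tx -0.1 ty -0.3 tz 30.2
```

View pics/c7.png

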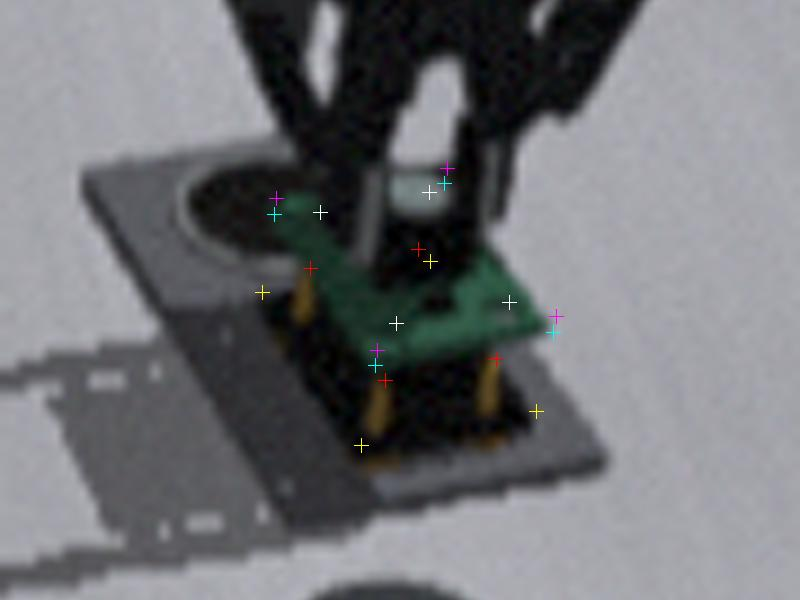

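The board's near corners and the post tips both agree with prediction to within about 1–2 mm. Lower in steps, watching force.

Call:
jog_arm(
  moves=[
    [0,-0.6,8,0,0,0,15],
    [0,0,6,0,0,0,15],
    [0,0,4,0,0,0,15],
    [0,0,0,0,0,0,15],
    [0,0,0,0,0,0,15],
  ],
)

```text
time: 13.05
position: [0.6428, 0.1314, 0.0492]
tool_rot: [-3.141, -0.0, 1.78]
ft_force: [-0.5, -0.1, -0.4]
gripper_width: 0.0312
finger_force: 40.6
```

Call:
jog_arm(
  moves=[
    [0,0,4,0,0,0,15],
    [0,0,3,0,0,0,15],
    [0,0,2,0,0,0,15],
    [0,0,0,0,0,0,15],
    [0,0,0,0,0,0,15],
  ],
)

```text
time: 13.47
position: [0.6429, 0.1314, 0.0404]
tool_rot: [-3.141, -0.0, 1.78]
ft_force: [0.8, -0.1, -0.7]
gripper_width: 0.0315
finger_force: 40.6
```

```bash
python3 go.py .6422 .1315 .0372 102.05;python3 ov.py
```

```text
t 13.47 pos [0.6429 0.1314 0.0404] rpy deg [-180.   -0.  102.] w 0.0315 F [ 0.8 -0.1 -0.7] turn wz -0.001 then tx 0.2 ty -0.7 tz 3.2
```

View pics/c7.png

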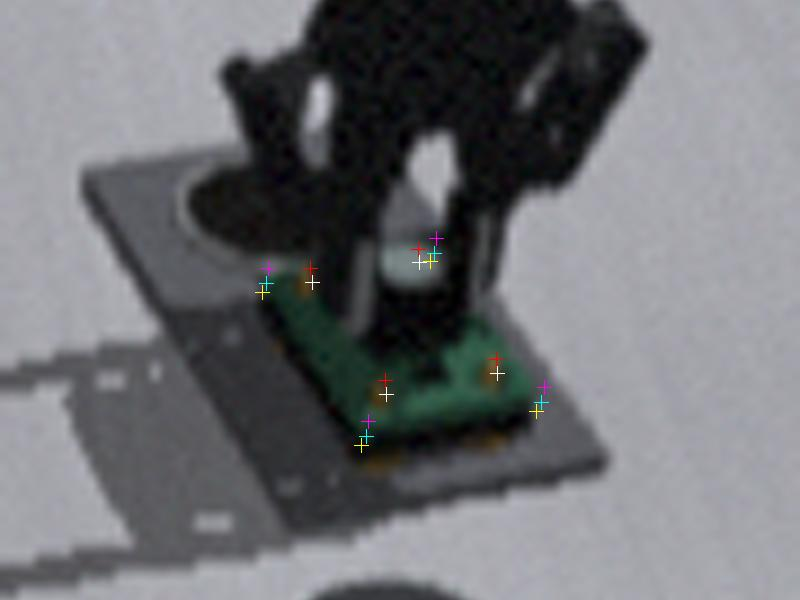

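Brass shows through the board's holes at (381,395), (490,372) and (305,283). Lower the last 3.5 mm, release, and rise.

Call:
jog_arm(
  moves=[
    [0,-0.5,2,0,0,0,15],
    [0,0,1.5,0,0,0,15],
    [0,0,0.3,0,0,0,15],
    [0,0,0,0,0,0,15],
    [0,0,0,0,0,0,15],
  ],
)

```text
time: 13.93
position: [0.6426, 0.1314, 0.0373]
tool_rot: [3.141, -0.0, 1.78]
ft_force: [-1.7, -0.4, 3.3]
gripper_width: 0.0312
finger_force: 41.0
```

Call:
jog_arm(
  moves=[
    [0,0,0,0,0,0,45],
    [0,0,0,0,0,0,65],
    [0,0,0,0,0,0,80],
    [0,0,0,0,0,0,80],
    [0,0,-5,0,0,0,80],
  ],
)

```text
time: 14.35
position: [0.6418, 0.1312, 0.0408]
tool_rot: [-3.139, -0.0, 1.78]
ft_force: [-0.1, 0.2, -0.2]
gripper_width: 0.0681
finger_force: 0.0
```

Call:
jog_arm(
  moves=[
    [0,0,-15,0,0,0,80],
    [0,0,-35,0,0,0,80],
    [0,0,-40,0,0,0,100],
    [0,0,-20,0,0,0,100],
    [0,0,0,0,0,0,100],
  ],
)

```text
time: 14.77
position: [0.6458, 0.132, 0.1585]
tool_rot: [3.129, 0.0, 1.78]
ft_force: [0.6, -0.3, 1.1]
gripper_width: 0.0852
finger_force: 0.0
```

```bash
python3 go.py .3517 -.286 .15 60; python3 ov.py; python3 go.py .3517 -.286 .15 102
```

```text
t 14.77 pos [0.6458 0.132  0.1585] rpy deg [179.3   0.  102. ] w 0.0852 F [ 0.6 -0.3  1.1] turn wz 0.733 then tx -509.0 ty -45.8 tz 8.5
t 14.82 pos [0.6442 0.1316 0.1554] rpy deg [179.6   0.  102. ] w 0.0857 F [-0.1  0.1  0.1] turn wz -0.0 then tx -347.7 ty -373.0 tz 5.4
```

View pics/c7.png

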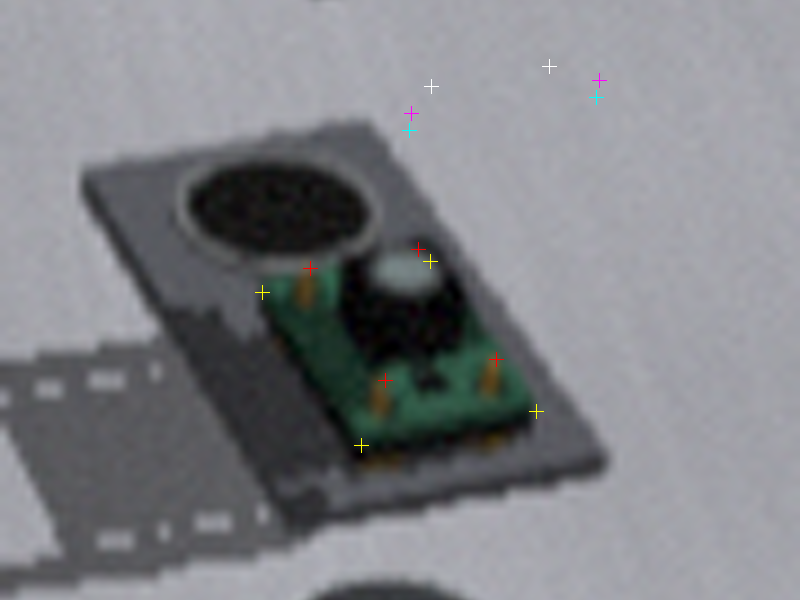

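The board is seated with posts protruding at (381,398), (490,376) and (306,289). Next is the wide lens, keeping the same yaw.

Call:
jog_arm(
  moves=[
    [-14,-15,0,0,0,0,100],
    [-27,-29,0,0,0,0,100],
    [-27,-29,0,0,0,0,100],
    [-27,-29,0,0,0,0,100],
    [-27,-29,0,0,0,0,100],
  ],
)

```text
time: 15.23
position: [0.5374, -0.0162, 0.1502]
tool_rot: [-3.138, -0.001, 1.781]
ft_force: [0.4, -0.1, 0.4]
gripper_width: 0.0855
finger_force: 0.0
```

Call:
jog_arm(
  moves=[
    [-27,-29,0,0,0,0,100],
    [-27,-29,0,0,0,0,100],
    [-27,-29,0,0,0,0,100],
    [-27,-29,0,0,0,0,100],
    [-27,-29,0,0,0,0,100],
  ],
)

```text
time: 15.65
position: [0.4236, -0.1781, 0.1506]
tool_rot: [-3.139, -0.002, 1.78]
ft_force: [2.1, -1.2, 0.9]
gripper_width: 0.0857
finger_force: 0.0
```

Call:
jog_arm(
  moves=[
    [-27,-29,0,0,0,0,100],
    [-27,-29,0,0,0,0,100],
    [-20,-21,0,0,0,0,100],
    [-10,-12,0,0,0,0,100],
    [0,0,0,0,0,0,100],
  ],
)

```text
time: 16.07
position: [0.3518, -0.2798, 0.1506]
tool_rot: [-3.139, -0.002, 1.776]
ft_force: [-0.1, 0.7, -0.2]
gripper_width: 0.0855
finger_force: 0.0
```

Call:
jog_arm(
  moves=[
    [0,0,0,0,0,0,100],
  ],
)

```text
time: 16.15
position: [0.3533, -0.2782, 0.1508]
tool_rot: [-3.141, -0.002, 1.778]
ft_force: [0.3, -0.1, -0.4]
gripper_width: 0.0854
finger_force: 0.0
```

```bash
python3 go.py .3517 -.286 .06 102
```

```text
t 16.15 pos [ 0.3533 -0.2782  0.1508] rpy deg [-1.799e+02 -1.000e-01  1.018e+02] w 0.0854 F [ 0.3 -0.1 -0.4] turn wz -0.003 then tx -7.3 ty -3.2 tz 90.8
```

Call:
jog_arm(
  moves=[
    [-7.3,-3.2,15,0,0,0,100],
    [0,0,35,0,0,0,100],
    [0,0,35,0,0,0,100],
    [0,0,25,0,0,0,100],
    [0,0,15,0,0,0,100],
  ],
)

```text
time: 16.57
position: [0.3517, -0.2835, 0.0238]
tool_rot: [-3.138, -0.005, 1.781]
ft_force: [-0.4, 0.1, -0.1]
gripper_width: 0.0857
finger_force: 0.0
```

Call:
jog_arm(
  moves=[
    [0,0,10,0,0,0,100],
    [0,0,5,0,0,0,100],
    [0,0,0,0,0,0,100],
  ],
)

```text
time: 16.82
position: [0.3525, -0.2847, 0.0105]
tool_rot: [-3.14, -0.003, 1.781]
ft_force: [-0.5, 0.5, 0.3]
gripper_width: 0.0854
finger_force: 0.0
```

```bash
python3 go.py .3517 -.286 .01 102;python3 - <<'E'
from h import *
im,_=vision.camera("side");b=cv2.cvtColor(im,cv2.COLOR_RGB2BGR)
u,v=px("side",[.352,-.286,.04])[0].astype(int);cv2.imwrite("pics/c8.png",cv2.resize(b[v-50:v+50,u-50:u+50],(400,400),interpolation=cv2.INTER_CUBIC))
E
```

```text
t 16.82 pos [ 0.3525 -0.2847  0.0105] rpy deg [-179.9   -0.2  102.1] w 0.0854 F [-0.5  0.5  0.3] turn wz 0.001 then tx -1.1 ty -1.1 tz 0.5
```

View pics/c8.png

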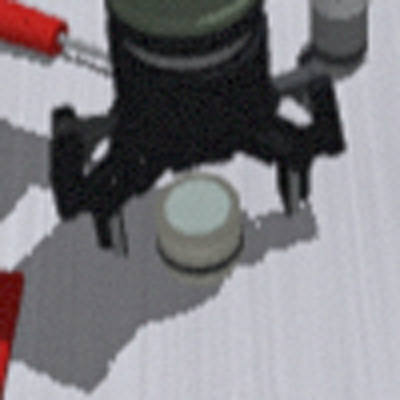

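The wide lens (crop (200,225)) sits midway between the fingertips (120,245) and (290,205). Grip and lift.

Call:
jog_arm(
  moves=[
    [-1,-1,0,0,0,0,80],
    [0,0,0,0,0,0,60],
    [0,0,0,0,0,0,30],
    [0,0,0,0,0,0,30],
    [0,0,0,0,0,0,30],
  ],
  newtons=40,
)

```text
time: 17.28
position: [0.3522, -0.2876, 0.0127]
tool_rot: [3.141, 0.001, 1.78]
ft_force: [-0.5, 1.0, 5.2]
gripper_width: 0.0451
finger_force: 40.5
```

Call:
jog_arm(
  moves=[
    [0,0,0,0,0,0,30],
    [0,0,0,0,0,0,30],
    [0,0,0,0,0,0,30],
  ],
)

```text
time: 17.53
position: [0.3522, -0.2877, 0.0127]
tool_rot: [3.141, 0.001, 1.78]
ft_force: [-1.2, 1.1, 5.6]
gripper_width: 0.0449
finger_force: 40.4
```

```bash
python3 go.py .6224 .2305 .13 102
```

```text
t 17.53 pos [ 0.3522 -0.2877  0.0127] rpy deg [1.799e+02 1.000e-01 1.020e+02] w 0.0449 F [-1.2  1.1  5.6] turn wz -0.001 then tx 450.6 ty 372.1 tz -117.3
```

Call:
jog_arm(
  moves=[
    [0,0,-10,0,0,0,30],
    [0,0,-30,0,0,0,30],
    [0,0,-40,0,0,0,30],
    [0,0,-40,0,0,0,30],
    [15,12.5,0,0,0,0,30],
  ],
)

```text
time: 17.95
position: [0.3643, -0.2748, 0.1388]
tool_rot: [3.132, 0.013, 1.777]
ft_force: [2.7, -1.0, -2.3]
gripper_width: 0.045
finger_force: 42.0
```

Call:
jog_arm(
  moves=[
    [29,24,0,0,0,0,30],
    [29,24,0,0,0,0,30],
    [29,24,0,0,0,0,30],
    [29,24,0,0,0,0,30],
    [29,24,0,0,0,0,30],
  ],
)

```text
time: 18.37
position: [0.4484, -0.1017, 0.1319]
tool_rot: [3.141, -0.0, 1.779]
ft_force: [0.5, -1.9, -1.6]
gripper_width: 0.0447
finger_force: 41.9
```

Call:
jog_arm(
  moves=[
    [29,24,0,0,0,0,30],
    [29,24,0,0,0,0,30],
    [29,24,0,0,0,0,30],
    [29,24,0,0,0,0,30],
    [29,24,0,0,0,0,30],
  ],
)

```text
time: 18.78
position: [0.5357, 0.0652, 0.1317]
tool_rot: [-3.141, -0.0, 1.78]
ft_force: [0.6, -0.5, -2.6]
gripper_width: 0.0443
finger_force: 41.9
```

Call:
jog_arm(
  moves=[
    [29,24,0,0,0,0,30],
    [29,24,0,0,0,0,30],
    [29,24,0,0,0,0,30],
    [29,24,0,0,0,0,30],
    [18,15,0,0,0,0,30],
  ],
)

```text
time: 19.2
position: [0.6174, 0.2209, 0.1314]
tool_rot: [3.141, -0.001, 1.781]
ft_force: [0.1, 0.2, -2.7]
gripper_width: 0.045
finger_force: 41.8
```

Call:
jog_arm(
  moves=[
    [10,8,0,0,0,0,30],
    [0,0,0,0,0,0,30],
    [0,0,0,0,0,0,30],
  ],
)

```text
time: 19.45
position: [0.6213, 0.2283, 0.1311]
tool_rot: [-3.139, 0.001, 1.78]
ft_force: [-1.0, -0.4, -2.8]
gripper_width: 0.0451
finger_force: 41.8
```

```bash
python3 go.py .6224 .2305 .0227 102
```

```text
t 19.45 pos [0.6213 0.2283 0.1311] rpy deg [-1.799e+02  1.000e-01  1.020e+02] w 0.0451 F [-1.  -0.4 -2.8] turn wz 0.0 then tx 1.9 ty 1.5 tz 108.4
```

Call:
jog_arm(
  moves=[
    [1,1.5,15,0,0,0,30],
    [0,0,30,0,0,0,30],
    [0,0,30,0,0,0,30],
    [0,0,18,0,0,0,30],
    [0,0,6,0,0,0,30],
  ],
)

```text
time: 19.87
position: [0.6202, 0.2272, 0.0294]
tool_rot: [-3.133, 0.001, 1.778]
ft_force: [-0.5, -0.7, -1.1]
gripper_width: 0.0447
finger_force: 41.8
```

Call:
jog_arm(
  moves=[
    [0,0,3,0,0,0,30],
    [0,0,2.5,0,0,0,30],
    [0,0,1.5,0,0,0,30],
    [0,0,0,0,0,0,30],
    [0,0,0,0,0,0,30],
  ],
)

```text
time: 20.28
position: [0.624, 0.2303, 0.0271]
tool_rot: [3.139, -0.0, 1.78]
ft_force: [-0.3, 0.1, -2.4]
gripper_width: 0.0452
finger_force: 41.8
```

```bash
python3 go.py .6224 .2305 .0227 102
```

```text
t 20.28 pos [0.624  0.2303 0.0271] rpy deg [179.9  -0.  102. ] w 0.0452 F [-0.3  0.1 -2.4] turn wz -0.001 then tx 0.5 ty -1.6 tz 4.4
```

Call:
jog_arm(
  moves=[
    [0,0,2,0,0,0,30],
    [0,0,1.5,0,0,0,30],
    [0,0,0,0,0,0,30],
    [0,0,0,0,0,0,30],
  ],
)

```text
time: 20.62
position: [0.6237, 0.2304, 0.0228]
tool_rot: [3.141, -0.0, 1.78]
ft_force: [-0.2, 0.6, -0.1]
gripper_width: 0.0448
finger_force: 42.2
```

Call:
jog_arm(
  moves=[
    [0,0,0.7,0,0,0,30],
    [0,0,0.7,0,0,0,30],
    [0,0,0,0,0,0,30],
    [0,0,0,0,0,0,30],
  ],
)

```text
time: 20.95
position: [0.6238, 0.2305, 0.0227]
tool_rot: [3.14, -0.0, 1.78]
ft_force: [-2.7, 0.3, 8.6]
gripper_width: 0.0446
finger_force: 42.9
```

Contact at the expected height. Release and rise.

Call:
jog_arm(
  moves=[
    [0,0,-0.7,0,0,0,60],
    [0,0,0,0,0,0,75],
    [0,0,0,0,0,0,85],
    [0,0,0,0,0,0,100],
    [0,0,-8,0,0,0,100],
  ],
)

```text
time: 21.37
position: [0.6222, 0.2298, 0.028]
tool_rot: [-3.138, 0.0, 1.78]
ft_force: [-0.1, -0.7, 0.7]
gripper_width: 0.0853
finger_force: 0.0
```

Call:
jog_arm(
  moves=[
    [0,0,-20,0,0,0,100],
    [0,0,-35,0,0,0,100],
    [0,0,-40,0,0,0,100],
    [0,0,-30,0,0,0,100],
    [0,0,0,0,0,0,100],
  ],
)

```text
time: 21.78
position: [0.6272, 0.2316, 0.1631]
tool_rot: [3.127, -0.002, 1.78]
ft_force: [0.4, 0.6, -0.3]
gripper_width: 0.0854
finger_force: 0.0
```

```bash
python3 go.py .436 -.156 .16 102; python3 - <<'E'
from h import *
im,d=vision.camera("side");b=cv2.cvtColor(im,cv2.COLOR_RGB2BGR);cv2.imwrite("pics/side9.png",b)
b2=cv2.cvtColor(vision.camera("top")[0],cv2.COLOR_RGB2BGR);cv2.imwrite("pics/top9.png",b2)
o=[]
for n,i,X in(("side",b,[.63,.18,.03]),("side",b,[.436,-.156,.03]),):
    u,v=px(n,X)[0].astype(int);o.append(cv2.resize(i[v-50:v+50,u-50:u+50],(400,400),interpolation=cv2.INTER_CUBIC))
cv2.imwrite("pics/c9.png",np.hstack(o))
E
```

```text
t 21.78 pos [0.6272 0.2316 0.1631] rpy deg [ 1.792e+02 -1.000e-01  1.020e+02] w 0.0854 F [ 0.4  0.6 -0.3] turn wz -0.0 then tx -339.3 ty -267.6 tz 3.1
```

View pics/c9.png

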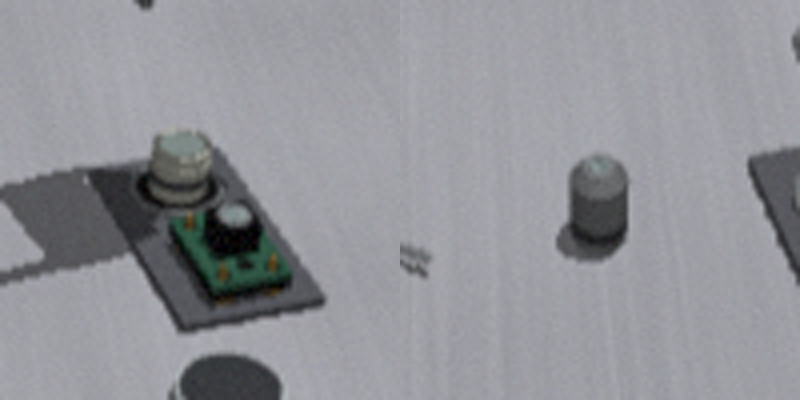

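The wide lens stands in its nest at tile (180,165). The long lens is where expected, at the centre of the right tile. Fetch it.

Call:
jog_arm(
  moves=[
    [-15,-12,0,0,0,0,100],
    [-30,-23.5,0,0,0,0,100],
    [-30,-23.5,0,0,0,0,100],
    [-30,-23.5,0,0,0,0,100],
    [-30,-23.5,0,0,0,0,100],
  ],
)

```text
time: 22.3
position: [0.5454, 0.0748, 0.1526]
tool_rot: [-3.137, -0.0, 1.781]
ft_force: [1.1, -1.1, -0.2]
gripper_width: 0.0854
finger_force: 0.0
```

Call:
jog_arm(
  moves=[
    [-30,-23.5,0,0,0,0,100],
    [-30,-23.5,0,0,0,0,100],
    [-30,-23.5,0,0,0,0,100],
    [-30,-23.5,0,0,0,0,100],
    [-30,-23.5,0,0,0,0,100],
  ],
)

```text
time: 22.72
position: [0.4616, -0.096, 0.1531]
tool_rot: [-3.138, -0.002, 1.78]
ft_force: [1.3, 0.3, 0.1]
gripper_width: 0.0857
finger_force: 0.0
```

Call:
jog_arm(
  moves=[
    [-30,-23.5,0,0,0,0,100],
    [-20,-17,0,0,0,0,100],
    [-4,-3,0,0,0,0,100],
    [0,0,0,0,0,0,100],
    [0,0,0,0,0,0,100],
  ],
)

```text
time: 23.13
position: [0.4322, -0.1563, 0.1537]
tool_rot: [-3.14, -0.002, 1.779]
ft_force: [1.2, 0.5, 0.5]
gripper_width: 0.0851
finger_force: 0.0
```

```bash
python3 go.py .4365 -.156 .02 102
```

```text
t 23.13 pos [ 0.4322 -0.1563  0.1537] rpy deg [-1.799e+02 -1.000e-01  1.019e+02] w 0.0851 F [1.2 0.5 0.5] turn wz -0.001 then tx -0.6 ty 4.3 tz 133.7
```

Call:
jog_arm(
  moves=[
    [-0.6,4.3,10,0,0,0,100],
    [0,0,30,0,0,0,100],
    [0,0,38,0,0,0,100],
    [0,0,30,0,0,0,100],
    [0,0,15,0,0,0,100],
  ],
)

```text
time: 23.55
position: [0.4352, -0.1541, 0.0276]
tool_rot: [-3.136, -0.004, 1.782]
ft_force: [0.2, -0.1, 0.3]
gripper_width: 0.0854
finger_force: 0.0
```

Call:
jog_arm(
  moves=[
    [0,0,10,0,0,0,100],
    [0,0,0,0,0,0,80],
    [0,0,0,0,0,0,65],
    [0,0,0,0,0,0,55],
    [0,0,0,0,0,0,20],
  ],
  newtons=40,
)

```text
time: 23.97
position: [0.4377, -0.1563, 0.0222]
tool_rot: [3.14, 0.001, 1.781]
ft_force: [-3.7, -1.3, 2.6]
gripper_width: 0.0385
finger_force: 0.6
```

Call:
jog_arm(
  moves=[
    [0,0,0,0,0,0,20],
    [0,0,0,0,0,0,20],
    [0,0,0,0,0,0,20],
    [0,0,0,0,0,0,20],
    [0,0,0,0,0,0,20],
  ],
)

```text
time: 24.38
position: [0.4375, -0.1565, 0.0224]
tool_rot: [3.14, 0.001, 1.779]
ft_force: [0.7, 1.6, 5.9]
gripper_width: 0.0331
finger_force: 39.9
```

```bash
python3 go.py .590 -.146 .12 102
```

```text
t 24.38 pos [ 0.4375 -0.1565  0.0224] rpy deg [179.9   0.  101.9] w 0.0331 F [0.7 1.6 5.9] turn wz -0.001 then tx -21.4 ty 151.3 tz -97.6
```

Call:
jog_arm(
  moves=[
    [0,0,-10,0,0,0,20],
    [0,0,-30,0,0,0,20],
    [0,0,-35,0,0,0,20],
    [0,0,-20,0,0,0,20],
    [-2,14,0,0,0,0,20],
  ],
)

```text
time: 24.8
position: [0.4512, -0.1564, 0.1206]
tool_rot: [3.137, 0.004, 1.779]
ft_force: [0.8, 1.1, -1.7]
gripper_width: 0.0333
finger_force: 40.2
```

Call:
jog_arm(
  moves=[
    [-4,30,0,0,0,0,20],
    [-4,30,0,0,0,0,20],
    [-4,30,0,0,0,0,20],
    [-4,25,0,0,0,0,20],
    [-3,15,0,0,0,0,20],
  ],
)

```text
time: 25.22
position: [0.5846, -0.147, 0.1162]
tool_rot: [3.14, 0.001, 1.78]
ft_force: [-0.5, -0.7, -1.2]
gripper_width: 0.0331
finger_force: 40.3
```

Call:
jog_arm(
  moves=[
    [0,7,0,0,0,0,20],
    [0,0,0,0,0,0,20],
    [0,0,0,0,0,0,20],
    [0,0,0,0,0,0,20],
  ],
)

```text
time: 25.55
position: [0.5874, -0.1457, 0.1163]
tool_rot: [-3.14, -0.001, 1.78]
ft_force: [-0.4, 1.6, -1.6]
gripper_width: 0.0332
finger_force: 40.3
```

```bash
python3 go.py .590 -.146 .0324 102
```

```text
t 25.55 pos [ 0.5874 -0.1457  0.1163] rpy deg [-179.9   -0.   102. ] w 0.0332 F [-0.4  1.6 -1.6] turn wz -0.001 then tx -0.9 ty 2.5 tz 83.9
```

Call:
jog_arm(
  moves=[
    [-0.9,2.5,10,0,0,0,20],
    [0,0,25,0,0,0,20],
    [0,0,25,0,0,0,20],
    [0,0,10,0,0,0,20],
    [0,0,5,0,0,0,20],
  ],
)

```text
time: 25.97
position: [0.5896, -0.1458, 0.0393]
tool_rot: [-3.137, -0.002, 1.779]
ft_force: [0.7, -0.7, -2.2]
gripper_width: 0.0333
finger_force: 40.3
```

Call:
jog_arm(
  moves=[
    [0,0,3,0,0,0,20],
    [0,0,2,0,0,0,20],
    [0,0,1,0,0,0,20],
    [0,0,0,0,0,0,20],
    [0,0,0,0,0,0,20],
  ],
)

```text
time: 26.38
position: [0.5922, -0.1462, 0.0365]
tool_rot: [3.14, 0.001, 1.78]
ft_force: [0.7, 0.6, -0.7]
gripper_width: 0.0334
finger_force: 40.3
```

```bash
python3 go.py .590 -.146 .0324 102
```

```text
t 26.38 pos [ 0.5922 -0.1462  0.0365] rpy deg [179.9   0.  102. ] w 0.0334 F [ 0.7  0.6 -0.7] turn wz -0.0 then tx 0.7 ty -2.1 tz 4.1
```

Call:
jog_arm(
  moves=[
    [0,0,1.5,0,0,0,20],
    [0,0,1.5,0,0,0,20],
    [0,0,1,0,0,0,20],
    [0,0,0,0,0,0,20],
    [0,0,0,0,0,0,20],
  ],
)

```text
time: 26.8
position: [0.5918, -0.1461, 0.0325]
tool_rot: [3.141, 0.0, 1.78]
ft_force: [-1.5, 0.4, 6.1]
gripper_width: 0.0336
finger_force: 40.9
```

Call:
jog_arm(
  moves=[
    [0,0,0.5,0,0,0,20],
    [0,0,0.5,0,0,0,20],
    [0,0,0,0,0,0,20],
    [0,0,0,0,0,0,20],
  ],
)

```text
time: 27.13
position: [0.5918, -0.1461, 0.0324]
tool_rot: [3.141, 0.0, 1.78]
ft_force: [-2.8, 1.0, 11.0]
gripper_width: 0.0333
finger_force: 41.5
```

Call:
jog_arm(
  moves=[
    [0,0,-0.7,0,0,0,45],
    [0,0,0,0,0,0,60],
    [0,0,0,0,0,0,80],
    [0,0,0,0,0,0,90],
    [0,0,-5,0,0,0,90],
  ],
)

```text
time: 27.55
position: [0.5908, -0.1458, 0.0352]
tool_rot: [-3.139, -0.001, 1.78]
ft_force: [-0.6, 0.1, -0.1]
gripper_width: 0.0767
finger_force: 0.0
```

Call:
jog_arm(
  moves=[
    [0,0,-20,0,0,0,90],
    [0,0,-35,0,0,0,90],
    [0,0,-40,0,0,0,100],
    [0,0,-25,0,0,0,100],
    [0,0,0,0,0,0,100],
  ],
)

```text
time: 27.97
position: [0.5951, -0.147, 0.1631]
tool_rot: [3.13, 0.006, 1.78]
ft_force: [0.6, 1.1, 0.3]
gripper_width: 0.0857
finger_force: 0.0
```

```bash
python3 go.py .3625 .2983 .13 102;python3 - <<'E'
from h import *
from bench import spotter
vision.camera("side")
for t,z in(("long_lens_center",.041),("wide_lens_center",.03),("ring_center",.007),("dish",0)):
    print(t,[(w("side",r["location"],z)[0].round(4).tolist(),round(r["p"],2)) for r in spotter.tip_of("side",t)])
im=cv2.imread("pics/top0.png");c=(.363,.298);o=ortho("top",im,c,.05,.014).astype(int);m=(o.max(2)<110).astype(np.uint8)
cs,h=cv2.findContours(m,cv2.RETR_CCOMP,cv2.CHAIN_APPROX_NONE)
for k in cs:
    if cv2.contourArea(k)>1500:(x,y),r=cv2.minEnclosingCircle(k);print(c[0]-.05+x*.0005,c[1]+.05-y*.0005,r*.5)
E
```

```text
t 27.97 pos [ 0.5951 -0.147   0.1631] rpy deg [179.3   0.3 102. ] w 0.0857 F [0.6 1.1 0.3] turn wz -0.0 then tx 484.0 ty -134.9 tz 33.1
long_lens_center [([0.5917, -0.1402], 0.67)]
wide_lens_center [([0.6219, 0.2286], 0.6)]
ring_center [([0.3624, 0.3098], 0.66)]
dish [([0.6132, -0.0014], 0.7), ([0.6065, -0.1004], 0.29)]
0.3626718482971191 0.2983564910888672 28.25126075744629
0.3625244369506836 0.2978740615844726 16.22536277770996
```

Both lenses are placed. Now the ring, at (0.3625, 0.298).

Call:
jog_arm(
  moves=[
    [18,-5,0,0,0,0,100],
    [36,-10,0,0,0,0,100],
    [36,-10,0,0,0,0,100],
    [36,-10,0,0,0,0,100],
    [36,-10,0,0,0,0,100],
  ],
)

```text
time: 28.63
position: [0.512, 0.0042, 0.1546]
tool_rot: [-3.138, -0.001, 1.779]
ft_force: [1.2, 0.2, 0.3]
gripper_width: 0.0853
finger_force: 0.0
```

Call:
jog_arm(
  moves=[
    [36,-10,0,0,0,0,100],
    [36,-10,0,0,0,0,100],
    [36,-10,0,0,0,0,100],
    [36,-10,0,0,0,0,100],
    [36,-10,0,0,0,0,100],
  ],
)

```text
time: 29.05
position: [0.4258, 0.1698, 0.155]
tool_rot: [-3.139, 0.0, 1.779]
ft_force: [0.8, -0.1, -0.8]
gripper_width: 0.0857
finger_force: 0.0
```

Call:
jog_arm(
  moves=[
    [36,-10,0,0,0,0,100],
    [36,-10,0,0,0,0,100],
    [36,-10,0,0,0,0,100],
    [22,-6,0,0,0,0,100],
    [12,-4,0,0,0,0,100],
  ],
)

```text
time: 29.47
position: [0.357, 0.3012, 0.155]
tool_rot: [-3.139, 0.001, 1.783]
ft_force: [0.5, -0.8, -0.1]
gripper_width: 0.0853
finger_force: 0.0
```

Call:
jog_arm(
  moves=[
    [0,0,0,0,0,0,100],
    [0,0,0,0,0,0,100],
    [0,0,0,0,0,0,100],
  ],
)

```text
time: 29.72
position: [0.359, 0.2985, 0.1555]
tool_rot: [-3.14, 0.001, 1.78]
ft_force: [0.5, -0.6, 0.5]
gripper_width: 0.0854
finger_force: 0.0
```

```bash
python3 go.py .3625 .298 .002 102
```

```text
t 29.72 pos [0.359  0.2985 0.1555] rpy deg [-1.799e+02  1.000e-01  1.020e+02] w 0.0854 F [ 0.5 -0.6  0.5] turn wz -0.001 then tx -1.3 ty 3.3 tz 153.5
```

Call:
jog_arm(
  moves=[
    [-1,3.3,12,0,0,0,100],
    [0,0,35,0,0,0,100],
    [0,0,40,0,0,0,100],
    [0,0,35,0,0,0,100],
    [0,0,16,0,0,0,100],
  ],
)

```text
time: 30.13
position: [0.361, 0.2961, 0.0146]
tool_rot: [-3.135, 0.003, 1.778]
ft_force: [0.0, -0.3, 0.5]
gripper_width: 0.0853
finger_force: 0.0
```

Call:
jog_arm(
  moves=[
    [0,0,8,0,0,0,100],
    [0,0,4,0,0,0,100],
    [0,0,0,0,0,0,100],
    [0,0,0,0,0,0,100],
  ],
)

```text
time: 30.47
position: [0.3635, 0.2994, 0.0072]
tool_rot: [3.14, -0.001, 1.779]
ft_force: [0.4, 0.1, 0.5]
gripper_width: 0.0851
finger_force: 0.0
```

```bash
python3 go.py .3625 .298 .003 102
```

```text
t 30.47 pos [0.3635 0.2994 0.0072] rpy deg [ 1.799e+02 -1.000e-01  1.019e+02] w 0.0851 F [0.4 0.1 0.5] turn wz -0.001 then tx -1.1 ty -1.3 tz 4.2
```

Call:
jog_arm(
  moves=[
    [-1,-1,3,0,0,0,90],
    [0,0,0,0,0,0,70],
    [0,0,0,0,0,0,50],
    [0,0,0,0,0,0,35],
    [0,0,0,0,0,0,35],
  ],
  newtons=35,
)

```text
time: 30.88
position: [0.3621, 0.2982, 0.0042]
tool_rot: [3.14, -0.001, 1.78]
ft_force: [-1.8, -1.1, 6.7]
gripper_width: 0.0497
finger_force: 36.0
```

Call:
jog_arm(
  moves=[
    [0,0,0,0,0,0,35],
    [0,0,0,0,0,0,35],
    [0,0,0,0,0,0,35],
    [0,0,0,0,0,0,35],
  ],
)

```text
time: 31.22
position: [0.3621, 0.2982, 0.0042]
tool_rot: [3.14, -0.001, 1.78]
ft_force: [-0.1, -1.0, 5.5]
gripper_width: 0.0492
finger_force: 36.0
```

Call:
jog_arm(
  moves=[
    [0,0,-10,0,0,0,35],
    [0,0,-30,0,0,0,35],
    [0,0,-40,0,0,0,35],
    [0,0,-40,0,0,0,35],
    [0,0,-20,0,0,0,35],
  ],
)

```text
time: 31.63
position: [0.3632, 0.2992, 0.1479]
tool_rot: [3.135, -0.003, 1.78]
ft_force: [0.8, 0.5, -1.2]
gripper_width: 0.0492
finger_force: 36.9
```

```bash
python3 go.py .606 -.2346 .14 102
```

```text
t 31.63 pos [0.3632 0.2992 0.1479] rpy deg [179.6  -0.2 102. ] w 0.0492 F [ 0.8  0.5 -1.2] turn wz -0.0 then tx -572.6 ty 126.5 tz 7.9
```

Call:
jog_arm(
  moves=[
    [-15,3.5,0,0,0,0,35],
    [-36,8,0,0,0,0,35],
    [-36,8,0,0,0,0,35],
    [-36,8,0,0,0,0,35],
    [-36,8,0,0,0,0,35],
  ],
)

```text
time: 32.05
position: [0.4297, 0.1484, 0.1437]
tool_rot: [3.141, -0.0, 1.781]
ft_force: [-0.4, 0.0, -1.1]
gripper_width: 0.0496
finger_force: 36.8
```

Call:
jog_arm(
  moves=[
    [-36,8,0,0,0,0,35],
    [-36,8,0,0,0,0,35],
    [-36,8,0,0,0,0,35],
    [-36,8,0,0,0,0,35],
    [-36,8,0,0,0,0,35],
  ],
)

```text
time: 32.47
position: [0.5062, -0.0198, 0.1435]
tool_rot: [3.141, -0.0, 1.78]
ft_force: [1.0, 1.3, -0.7]
gripper_width: 0.0498
finger_force: 36.8
```

Call:
jog_arm(
  moves=[
    [-36,8,0,0,0,0,35],
    [-36,8,0,0,0,0,35],
    [-36,8,0,0,0,0,35],
    [-36,8,0,0,0,0,35],
    [-36,8,0,0,0,0,35],
  ],
)

```text
time: 32.88
position: [0.5827, -0.1875, 0.1434]
tool_rot: [3.141, -0.0, 1.78]
ft_force: [0.4, 0.6, -1.1]
gripper_width: 0.0493
finger_force: 36.8
```

Call:
jog_arm(
  moves=[
    [-30,7,0,0,0,0,35],
    [-18,4,0,0,0,0,35],
    [-4,0,0,0,0,0,35],
    [0,0,0,0,0,0,35],
    [0,0,0,0,0,0,35],
  ],
)

```text
time: 33.3
position: [0.6033, -0.2335, 0.143]
tool_rot: [-3.141, -0.001, 1.78]
ft_force: [-0.7, -0.1, -1.1]
gripper_width: 0.0491
finger_force: 36.8
```

```bash
python3 go.py .606 -.2346 .07 102
```

```text
t 33.3 pos [ 0.6033 -0.2335  0.143 ] rpy deg [-1.799e+02 -1.000e-01  1.020e+02] w 0.0491 F [-0.7 -0.1 -1.1] turn wz -0.0 then tx -1.6 ty 2.4 tz 73.0
```

Call:
jog_arm(
  moves=[
    [-1.6,2.4,15,0,0,0,35],
    [0,0,35,0,0,0,35],
    [0,0,23,0,0,0,35],
    [0,0,10,0,0,0,35],
    [0,0,0,0,0,0,35],
  ],
)

```text
time: 33.72
position: [0.6046, -0.2334, 0.0579]
tool_rot: [-3.137, -0.004, 1.781]
ft_force: [0.8, -0.0, -1.2]
gripper_width: 0.0493
finger_force: 36.8
```

```bash
python3 go.py .606 -.2346 .0142 102; python3 - <<'E'
from h import *
from bench import spotter,readout
im,_=vision.camera("side");b=cv2.cvtColor(im,cv2.COLOR_RGB2BGR)
print("spindle tip/foot predicted",px("side",[[.606,-.2346,.034],[.606,-.2346,.010]]).round(1).tolist(),"seen tip about 365,271")
T=np.array(readout.sense()["position"])
print([(w("side",r["location"],T[2]+.003)[0].round(4).tolist(),r["p"]) for r in spotter.tip_of("side","ring_center")],T)
a=cv2.imread("pics/side0.png");o=[]
for i in(a,b):o.append(cv2.resize(i[240:310,330:400],(400,400),interpolation=cv2.INTER_CUBIC))
cv2.imwrite("pics/c10.png",np.hstack(o))
E
```

```text
t 33.72 pos [ 0.6046 -0.2334  0.0579] rpy deg [-179.7   -0.2  102.1] w 0.0493 F [ 0.8 -0.  -1.2] turn wz 0.001 then tx -1.5 ty 1.1 tz 43.7
spindle tip/foot predicted [[366.8, 272.0], [365.4, 278.8]] seen tip about 365,271
[([0.6023, -0.2294], 0.66)] [ 0.60606682 -0.23417161  0.05990818]
```

View pics/c10.png

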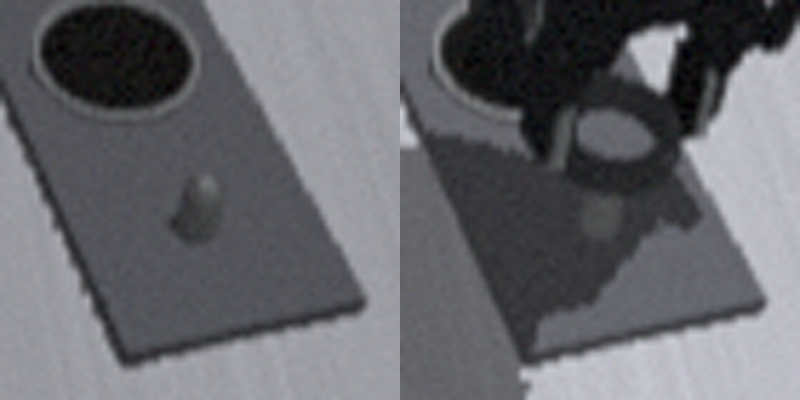

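The ring (tile (620,135)) hangs above the spindle (605,200), a couple of mm toward +x and well inside the 9 mm clearance. I'll trim 2 mm and lower it.

Call:
jog_arm(
  moves=[
    [0,-2,8,0,0,0,35],
    [0,0,10,0,0,0,35],
    [0,0,10,0,0,0,35],
    [0,0,0,0,0,0,35],
    [0,0,0,0,0,0,35],
  ],
)

```text
time: 34.23
position: [0.6041, -0.2357, 0.0314]
tool_rot: [-3.14, -0.001, 1.78]
ft_force: [0.6, 0.4, -1.7]
gripper_width: 0.0493
finger_force: 36.8
```

Call:
jog_arm(
  moves=[
    [0,0,8,0,0,0,35],
    [0,0,4,0,0,0,35],
    [0,0,2,0,0,0,35],
    [0,0,0,0,0,0,35],
    [0,0,0,0,0,0,35],
  ],
)

```text
time: 34.65
position: [0.6047, -0.2359, 0.0181]
tool_rot: [-3.142, -0.0, 1.78]
ft_force: [-0.4, 0.8, -1.5]
gripper_width: 0.0495
finger_force: 36.8
```

```bash
python3 go.py .6045 -.2346 .0142 102
```

```text
t 34.65 pos [ 0.6047 -0.2359  0.0181] rpy deg [-180.   -0.  102.] w 0.0495 F [-0.4  0.8 -1.5] turn wz -0.0 then tx 1.3 ty 0.1 tz 3.9
```

Call:
jog_arm(
  moves=[
    [0,0,2,0,0,0,35],
    [0,0,1.5,0,0,0,35],
    [0,0,0.8,0,0,0,35],
    [0,0,0,0,0,0,35],
    [0,0,0,0,0,0,35],
  ],
)

```text
time: 35.07
position: [0.6048, -0.2359, 0.0143]
tool_rot: [3.141, 0.0, 1.78]
ft_force: [-1.2, -0.3, 2.2]
gripper_width: 0.0494
finger_force: 37.1
```

Call:
jog_arm(
  moves=[
    [0,0,0,0,0,0,70],
    [0,0,0,0,0,0,85],
    [0,0,0,0,0,0,100],
    [0,0,0,0,0,0,100],
    [0,0,-5,0,0,0,100],
  ],
)

```text
time: 35.48
position: [0.604, -0.2356, 0.0181]
tool_rot: [-3.14, -0.001, 1.78]
ft_force: [-0.2, 0.6, 0.0]
gripper_width: 0.0855
finger_force: 0.0
```

Call:
jog_arm(
  moves=[
    [0,0,-20,0,0,0,100],
    [0,0,-35,0,0,0,100],
    [0,0,-40,0,0,0,100],
    [0,0,-40,0,0,0,100],
    [0,-20,0,0,0,0,100],
  ],
)

```text
time: 35.9
position: [0.5923, -0.2416, 0.1635]
tool_rot: [3.124, 0.011, 1.781]
ft_force: [1.3, -0.1, 1.6]
gripper_width: 0.0852
finger_force: 0.0
```

Call:
jog_arm(
  moves=[
    [0,-35,0,0,0,0,100],
    [0,-35,0,0,0,0,100],
    [0,-35,0,0,0,0,100],
    [0,-35,0,0,0,0,100],
    [0,-20,0,0,0,0,100],
  ],
)

```text
time: 36.32
position: [0.4251, -0.2731, 0.1543]
tool_rot: [-3.14, -0.001, 1.779]
ft_force: [-0.4, 0.5, 0.5]
gripper_width: 0.0852
finger_force: 0.0
```

```bash
python3 go.py .45 -.23 .17 102; python3 - <<'E'
from h import *
from bench import spotter
for n in("side","top"):
    im,d=vision.camera(n);cv2.imwrite(f"pics/{n}11.png",cv2.cvtColor(im,cv2.COLOR_RGB2BGR))
    for t,z in(("ring_center",.017),("long_lens_center",.041),("wide_lens_center",.03),("board_center",.043),("dish",0)):
        print(n,t,[(w(n,r["location"],z)[0].round(4).tolist(),round(r["p"],2)) for r in spotter.tip_of(n,t)])
    # height of the ring's top etc. from depth: median z over small patches
    R=np.array(I[n]["R"]);T=np.array(I[n]["t"]);K=np.array(I[n]["intrinsics"])
    def zs(x,y,z,r=2):
        u,v=px(n,[x,y,z])[0].round().astype(int);D=d[v-r:v+r+1,u-r:u+r+1].ravel();P=np.array([(R.T@(np.linalg.inv(K)@[u,v,1]*q-T))[2] for q in D if q>0]);return np.round(np.median(P)*1e3,1) if len(P) else None
    print("z mm: long top",zs(.592,-.146,.072),"wide top",zs(.623,.231,.05),"cube",zs(.642,.131,.056,1),"ring",[zs(.6047+.021*np.cos(q),-.235+.021*np.sin(q),.024,0) for q in np.arange(0,6.2,.785)])
E
```

```text
t 36.32 pos [ 0.4251 -0.2731  0.1543] rpy deg [-179.9   -0.   101.9] w 0.0852 F [-0.4  0.5  0.5] turn wz -0.001 then tx 37.0 ty 33.3 tz -15.7
side ring_center []
side long_lens_center [([0.5931, -0.1357], 0.85), ([0.6199, 0.1271], 0.18)]
side wide_lens_center [([0.6196, 0.2298], 0.62), ([0.5964, -0.1264], 0.25)]
side board_center [([0.638, 0.1368], 0.57)]
side dish [([0.6171, 0.0031], 0.62)]
z mm: long top 71.7 wide top 48.1 cube 56.0 ring [np.float64(23.6), np.float64(20.8), np.float64(20.9), np.float64(23.3), np.float64(21.1), np.float64(23.0), np.float64(22.2), np.float64(23.7)]
top ring_center [([0.6045, -0.234], 0.67)]
top long_lens_center [([0.5935, -0.142], 0.52)]
top wide_lens_center [([0.6215, 0.2337], 0.51)]
top board_center [([0.6348, 0.1304], 0.74), ([0.5931, -0.149], 0.49)]
top dish [([0.6142, 0.0016], 0.89)]
z mm: long top 73.6 wide top 50.6 cube 56.3 ring [np.float64(26.3), np.float64(24.2), np.float64(25.3), np.float64(23.1), np.float64(24.8), np.float64(25.3), np.float64(30.3), np.float64(26.0)]
```

Depth readings match a finished job: ring top about 24 mm, cube top 56 mm, wide lens top 50 mm, long lens top 72 mm. The dish is where it was.

```bash
python3 -c "
from bench import order
print(order.finish_job())"
```

```text
the job is handed in; nothing more can be done
None
```

Both kits are made up as asked and the job is handed in at about 37 s of robot time; the final camera and depth checks showed every part seated and the dish still in place, but I have not seen the judge's verdict.

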